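Sort keyed belt pulleys on the test spindle

TASK

First swing the brake lever to 35 degrees left of upright (the left as the robot faces the bench), then try the belt pulleys on the keyed spindle one at a time, from the largest present down to the smallest: line a keyway up with a key, lower the pulley on and let go, so that it either goes fully home or is left standing on top of the keys. After its trial lay each pulley flat, hub up and not on another, in its place: in the plain wooden tray if it went home, in the steel pan with the lug handles if it did not. When all are sorted, bring the lever back upright to idle; leave the cup, hammer and mallet where they are.

Things in the scene. Friction and masses are not known exactly. Their poses are not given: they have to be found in the camera images.
- p96a_mid (a point): one of two loose belt pulleys of the largest size, rim diameter 96 mm; at most one of the two is present. Point: its centre, 25 mm above its underside. All pulleys: aluminium, a grooved rim disc 13 mm thick at the bottom, on it an octagonal hub, 42 mm across flats, top 50 mm above the underside; through bore 24 mm across with two keyways. Starts hub up. z up. Grip it by the hub.
- p96b_mid (a point): the other of two loose belt pulleys of the largest size, rim diameter 96 mm; at most one of the two is present. Keyways of all pulleys: full-height grooves in the bore wall, 10 mm wide, 5 mm deep, each behind a hub flat. x points at the first; the second is either opposite, at -x (it fits), or a quarter turn away, at +y (no fit). Not told which: look, or try.
- p84a_mid (a point): one of two loose belt pulleys of the second largest size, rim diameter 84 mm; at most one of the two is present. Shape as the largest but for the rim; same hub, bore and axes. Which keyways it has is not told. All pulleys weigh 0.1 to 0.5 kg and start on the bench, each on a square of grey felt that is there for looks only (one may be empty).
- p84b_mid (a point): the other of two loose belt pulleys of the second largest size, rim diameter 84 mm; at most one of the two is present. Shape as the largest but for the rim; same hub, bore and axes. Which keyways it has is not told.
- p72a_mid (a point): one of two loose belt pulleys of the third size, rim diameter 72 mm; at most one of the two is present. Shape as the largest but for the rim; same hub, bore and axes. Which keyways it has is not told.
- p72b_mid (a point): the other of two loose belt pulleys of the third size, rim diameter 72 mm; at most one of the two is present. Shape as the largest but for the rim; same hub, bore and axes. Which keyways it has is not told.
- p60a_mid (a point): one of two loose belt pulleys of the smallest size, rim diameter 60 mm; at most one of the two is present. Shape as the largest but for the rim; same hub, bore and axes. Which keyways it has is not told.
- p60b_mid (a point): the other of two loose belt pulleys of the smallest size, rim diameter 60 mm; at most one of the two is present. Shape as the largest but for the rim; same hub, bore and axes. Which keyways it has is not told.
- spindle_shoulder (a point): centre of the flat shoulder (52 mm across, 30 mm above the bench, on a green foot 68 mm across) of the fixed upright test spindle. x and -x point along its two keys, z up. A pulley that fits drops until its underside lies on this shoulder; the shaft's tip then stands 12 mm above its hub.
- spindle_tip (a point): tip of the spindle's steel shaft, 62 mm above the shoulder. The shaft is 21 mm in diameter, its top 8 mm tapered to 12 mm; the upper 42 mm are plain (no keys).
- spindle_keytop (a point): on the axis at the height of the key tops, 20 mm above the shoulder. The two opposite keys, 5 mm wide, stand 5 mm out of the shaft, from the shoulder up to here. A pulley that does not fit stops with its underside here and may lean by up to 9 degrees.
- lever (a joint): angle of the brake lever, rad: 0 upright (idle), positive leaning to the left as seen from the robot (towards +y of the brake), limits -0.95 and 0.95. It stays where it is left; moving it takes about 3 N at the knob. It starts leaning right.
- lever_knob (a point): centre of the black ball knob, 26 mm across, at the top of the lever (a 10 mm steel rod), 85 mm from the pivot.
- brake_pivot (a point): pivot of the brake lever, 45 mm above the bench, on a fixed green bracket; x is the pivot's axis, the lever swings in the plane of y and z. A green quadrant behind the lever carries two brass marks: upright and 35 degrees (0.61 rad) to the left.
- tray_floor (a point): centre of the inner floor of the fixed plain wooden tray for pulleys that fit: 220 x 220 mm inside, sides along x and y, floor 4 mm above the bench, rim 16 mm above the bench, 6 mm thick. It may be on either side.
- pan_floor (a point): centre of the inner floor of the fixed steel pan for pulleys that do not fit: same sizes as the tray, but with a lug handle on two sides (at +x and -x). It may be on either side.
- cup_mid (a point): centre of a bystander: a spun silver-coloured cup, 72 mm across, 62 mm tall.
- hammer_mid (a point): middle of a bystander: a hammer 240 mm long lying on the bench.
- mallet_mid (a point): centre of the head of a bystander: a wooden mallet lying down, head 56 mm across and 90 mm long, handle 190 mm.
Not all that is in view belongs to the job. Leave any orange look-alike of the part that bears p96b_mid alone. Leave any blue look-alike of the part that bears p72a_mid alone.

How it is judged (in metres and radians):
On the way, in this order (a step that is already met when the one before it is completed fails the run):
1. the brake lever stands 35 degrees left of upright (0.51 to 0.71 rad) (value of joint lever between 0.51 and 0.71 rad), for 0.4 s.
2. the largest pulley (p96a) has been tried on the spindle, a keyway lined up with a key, and let go: fully home (horizontal distance between p96a_mid and spindle_shoulder below 0.006 m and contact force between the fingers and p96a below 0.3 N and linear speed of p96a below 0.02 m/s and z of p96a_mid in the frame of spindle_shoulder between 0.02 and 0.029 m and angle between p96a_mid's own z axis and vertical below 0.1 rad), for 0.2 s.
3. the largest pulley (p96b) has been tried on the spindle, a keyway lined up with a key, and let go: standing on the keys (horizontal distance between p96b_mid and spindle_shoulder below 0.006 m and contact force between the fingers and p96b below 0.3 N and linear speed of p96b below 0.02 m/s and z of p96b_mid in the frame of spindle_shoulder between 0.036 and 0.052 m and angle between p96b_mid's own z axis and vertical below 0.3 rad and (angle between the x axis of p96b_mid and the x axis of spindle_shoulder, either way round below 0.3 rad or angle between the y axis of p96b_mid and the x axis of spindle_shoulder, either way round below 0.3 rad)), for 0.2 s.
4. the second largest pulley (p84a) has been tried on the spindle, a keyway lined up with a key, and let go: standing on the keys (horizontal distance between p84a_mid and spindle_shoulder below 0.006 m and contact force between the fingers and p84a below 0.3 N and linear speed of p84a below 0.02 m/s and z of p84a_mid in the frame of spindle_shoulder between 0.036 and 0.052 m and angle between p84a_mid's own z axis and vertical below 0.3 rad and (angle between the x axis of p84a_mid and the x axis of spindle_shoulder, either way round below 0.3 rad or angle between the y axis of p84a_mid and the x axis of spindle_shoulder, either way round below 0.3 rad)), for 0.2 s.
5. the second largest pulley (p84b) has been tried on the spindle, a keyway lined up with a key, and let go: fully home (horizontal distance between p84b_mid and spindle_shoulder below 0.006 m and contact force between the fingers and p84b below 0.3 N and linear speed of p84b below 0.02 m/s and z of p84b_mid in the frame of spindle_shoulder between 0.02 and 0.029 m and angle between p84b_mid's own z axis and vertical below 0.1 rad), for 0.2 s.
6. the third pulley (p72a) has been tried on the spindle, a keyway lined up with a key, and let go: standing on the keys (horizontal distance between p72a_mid and spindle_shoulder below 0.006 m and contact force between the fingers and p72a below 0.3 N and linear speed of p72a below 0.02 m/s and z of p72a_mid in the frame of spindle_shoulder between 0.036 and 0.052 m and angle between p72a_mid's own z axis and vertical below 0.3 rad and (angle between the x axis of p72a_mid and the x axis of spindle_shoulder, either way round below 0.3 rad or angle between the y axis of p72a_mid and the x axis of spindle_shoulder, either way round below 0.3 rad)), for 0.2 s.
7. the third pulley (p72b) has been tried on the spindle, a keyway lined up with a key, and let go: fully home (horizontal distance between p72b_mid and spindle_shoulder below 0.006 m and contact force between the fingers and p72b below 0.3 N and linear speed of p72b below 0.02 m/s and z of p72b_mid in the frame of spindle_shoulder between 0.02 and 0.029 m and angle between p72b_mid's own z axis and vertical below 0.1 rad), for 0.2 s.
8. the smallest pulley (p60a) has been tried on the spindle, a keyway lined up with a key, and let go: fully home (horizontal distance between p60a_mid and spindle_shoulder below 0.006 m and contact force between the fingers and p60a below 0.3 N and linear speed of p60a below 0.02 m/s and z of p60a_mid in the frame of spindle_shoulder between 0.02 and 0.029 m and angle between p60a_mid's own z axis and vertical below 0.1 rad), for 0.2 s.
9. the smallest pulley (p60b) has been tried on the spindle, a keyway lined up with a key, and let go: standing on the keys (horizontal distance between p60b_mid and spindle_shoulder below 0.006 m and contact force between the fingers and p60b below 0.3 N and linear speed of p60b below 0.02 m/s and z of p60b_mid in the frame of spindle_shoulder between 0.036 and 0.052 m and angle between p60b_mid's own z axis and vertical below 0.3 rad and (angle between the x axis of p60b_mid and the x axis of spindle_shoulder, either way round below 0.3 rad or angle between the y axis of p60b_mid and the x axis of spindle_shoulder, either way round below 0.3 rad)), for 0.2 s.
10. all pulleys are sorted and the lever is back upright (value of joint lever between -0.1 and 0.1 rad and x of p96a_mid in the frame of tray_floor between -0.09 and 0.09 m and y of p96a_mid in the frame of tray_floor between -0.09 and 0.09 m and z of p96a_mid in the frame of tray_floor between 0.018 and 0.033 m and angle between each of p96a_mid, p96b_mid, p84a_mid, p84b_mid, p72a_mid, p72b_mid, p60a_mid, p60b_mid's own z axis and vertical below 0.1 rad and linear speed of each of p96a, p96b, p84a, p84b, p72a, p72b, p60a, p60b below 0.02 m/s and x of p96b_mid in the frame of pan_floor between -0.09 and 0.09 m and y of p96b_mid in the frame of pan_floor between -0.09 and 0.09 m and z of p96b_mid in the frame of pan_floor between 0.018 and 0.033 m and x of p84a_mid in the frame of pan_floor between -0.09 and 0.09 m and y of p84a_mid in the frame of pan_floor between -0.09 and 0.09 m and z of p84a_mid in the frame of pan_floor between 0.018 and 0.033 m and x of p84b_mid in the frame of tray_floor between -0.09 and 0.09 m and y of p84b_mid in the frame of tray_floor between -0.09 and 0.09 m and z of p84b_mid in the frame of tray_floor between 0.018 and 0.033 m and x of p72a_mid in the frame of pan_floor between -0.09 and 0.09 m and y of p72a_mid in the frame of pan_floor between -0.09 and 0.09 m and z of p72a_mid in the frame of pan_floor between 0.018 and 0.033 m and x of p72b_mid in the frame of tray_floor between -0.09 and 0.09 m and y of p72b_mid in the frame of tray_floor between -0.09 and 0.09 m and z of p72b_mid in the frame of tray_floor between 0.018 and 0.033 m and x of p60a_mid in the frame of tray_floor between -0.09 and 0.09 m and y of p60a_mid in the frame of tray_floor between -0.09 and 0.09 m and z of p60a_mid in the frame of tray_floor between 0.018 and 0.033 m and x of p60b_mid in the frame of pan_floor between -0.09 and 0.09 m and y of p60b_mid in the frame of pan_floor between -0.09 and 0.09 m and z of p60b_mid in the frame of pan_floor between 0.018 and 0.033 m), for 0.2 s.
At the end, for the whole second after the job is handed in: Every pulley present lies flat (within 0.1 rad), on the floor and at rest, centre within 90 mm of the middle along both sides: those that fit in the wooden tray, the others in the steel pan; the lever is within 0.1 rad of upright (all of step 10); the robot touches nothing.
It fails at once if the cup is moved by more than 40 mm (distance of cup_mid from where it was at the start of the episode above 0.04 m).
It fails at once if the hammer is moved by more than 40 mm (distance of hammer_mid from where it was at the start of the episode above 0.04 m).
It fails at once if the mallet is moved by more than 40 mm (distance of mallet_mid from where it was at the start of the episode above 0.04 m).
Of p96a, p96b only 1 to 1 are there at a start; the rules pass over those that are not, and their reading is None.
Of p84a, p84b only 1 to 1 are there at a start; the rules pass over those that are not, and their reading is None.
Of p72a, p72b only 1 to 1 are there at a start; the rules pass over those that are not, and their reading is None.
Of p60a, p60b only 1 to 1 are there at a start; the rules pass over those that are not, and their reading is None.
Of p72a, p72b, p60a, p60b only 3 to 4 are there at a start; the rules pass over those that are not, and their reading is None.
At some moment in a run one of p96a, p96b, p84a, p84b, p72a, p72b, p60a, p60b may be knocked a few centimetres aside while the robot is not near it.
It also fails if it takes over 210 s, if anything falls off the work surface, if the arm or the gripper's body presses on something with over 40 N, if the wrist force passes 120 N, or if a joint passes its speed limit or range.

ROBOT

A 6-joint arm with a two-finger parallel gripper is mounted at the origin on the work surface. World frame = base frame: x ahead of the robot, y to its left, z up, the work surface at z = 0. Lengths are in mm, angles in degrees, forces in N, time in s.
With the tool pointing down it reaches from about 350 to 850 mm from the base axis. Payload 8.1 kg.
Tool frame: the origin (TCP) lies at the very end of the fingers, on their centre line; the grasp point (between the pads) lies 19 mm behind it; z points along the fingers, y is the line along which they close (so a half turn about z gives the same grasp; the last joint's range is limited). The gripper opens to 85 mm and grips with 20 to 120 N. Pads are 22 mm wide; open, the fingers measure 114 mm over their backs; the gripper's body (76 mm by 85 mm) begins 54 mm behind the grasp point. The pads swing forward as they close: fully open they stand 13 mm farther back than shut.
Start: joints at [59.737, 7.471, 85.268, -0, 87.261, -4.893], TCP at [257.063, 542.148, 231.292] pointing down, gripper open.
Joint ranges: [-169.43, 169.43], [-51.17, 129.36], [1.28, 143.12], [-76.62, 256.62], [0, 156.53], [-152.29, 152.29]. Speed limits (degrees/s): [136.94, 136.94, 159.86, 180, 180, 180].

INTERFACE

Orientations are given as [roll, pitch, yaw] about the fixed x, y, z axes, in that order (R = Rz(yaw) Ry(pitch) Rx(roll)).
In Python, from bench import sense, eyes, job, models gives the robot as it stands. The module is installed in compiled form; this text tells all that it offers.
- The arm moves only by the tool apply_moves, never from a script. Its argument "rows" is a list of rows, each a list of 6 numbers: the shift along the tool's x, y, z in mm, then the turn, a rotation vector about the tool's x, y, z in rad. In form: [[dx, dy, dz, rx, ry, rz], ...]. A call has exactly 5 rows; each row shifts and turns the commanded pose from where the row before left it, along the tool's axes as they then stand; what a row does not reach is not made up. A row lasts 1/8 s, in which the tool goes at most 62.5 mm and 10.7 degrees, less where a joint would pass 70% of its speed; a pose out of reach is approached as far as the arm can. A call is refused whole if a number of a shift passes 62.5 or a number of a turn 0.188, either way. A call with a gripper value outside its range is refused whole. "fingers" is the finger opening in mm, from 0 to 85.4, set as the call begins (left out, the last holds). The fingers move at their own pace and stop on an object; "grip_force" is the grip in N (left out, the last holds). Time passes only in rows, so rows that do not move let the fingers close, or fill a call up. It gives the time, the measured TCP pose, the force, the opening and the grip force at its end, in the units of the state.
- sense(): the state, without advancing time (a new reading comes with each control period).
- eyes.snapshot(name): name is "scene" or "top" or "wrist"; returns (picture, depth): 480x640x3 uint8, red, green, blue; 480x640 float32, mm along the optical axis (not along the pixel's ray), 0 where there is no reading.
- eyes.get_calibration(name): a dict with "intrinsics" (3x3 intrinsics, pixels), "R" (3x3) and "t" (3): a world point X has camera coordinates R X + t; the wrist camera has in their place "mount" (4x4, takes a point from camera to tool coordinates, whose origin is the TCP and whose axes are the flange's). Camera axes: x right, y down, z forward; pixel columns grow to the right and rows downward; lengths in mm; the calibration is good to about 2 mm. A picture is of the moment at which its call begins: read the wrist's pose just before it. get_calibration takes no time and is no camera call.
- job.hand_in(): hands the job in; it is judged then, once.
Trained networks look in the newest picture that a camera, given by its name, has taken for a name from the list of things; names that differ only in an ending like _2 or _b are one class to them, and where a whole thing is asked for, a point or a joint stands for the part that bears it (a point fixed in the world has none). Each returns a list of dicts, best first, with "confidence" (0 to 1); they miss things now and then, are a little off and sometimes report something else, mostly with a low value. They report only what shows in the picture. A call takes as long as a camera call. They do not tell look-alikes from the thing itself.
- models.boxes_of(name, camera): "xyz" ([x, y, z] in mm, in world coordinates, good to about 4 mm: the middle of the surface that is visible of it).
- models.cut_out(name, camera): "pixels" (480x640 bool, what is visible of it).
- models.place_of(name, camera): "xyz" ([x, y, z] in mm, in world coordinates, good to about 4 mm: a listed point, or the origin of a listed thing).
The state is a dict: "time": time; "joint_pos": joint angles; "qd": joint speeds; "joint_efforts": joint torques, N m; "tool_pos": TCP position; "tcp_rot": TCP orientation; "ft_force": force on the tool from outside, world axes, zero at the start; "wrist_torque": the same for the moment, N m; "finger_gap": finger opening in mm; "grip_force": force on a finger pad.
Only numpy, scipy, OpenCV 4.12 (cv2) and the standard library are available. Lean on these libraries where they do the work, as an engineer would, in place of code of your own. Each camera call takes 0.05 s, during which the arm holds its last target. There are 200 camera calls.

## Working session

There is one attempt and no reset: what is moved stays moved. The work goes in short steps, Python scripts to look and compute and a tool call to move; the robot and the scene stay as the last step left them, time stands still between calls to the robot, and variables do not carry over. Pictures are saved under pics/ and viewed, at most 14 in all, crops included, and the job is handed in when it is done.

Besides the shell and the picture viewer there is one more tool, called by a JSON object that holds its "fn" and its "kwargs". apply_moves: Moves the arm, as the interface text tells. Its arguments: {"type":"object","properties":{"rows":{"type":"array"},"fingers":{"type":"number"},"grip_force":{"type":"number"}},"required":["rows"]}

```bash
mkdir -p pics; cat > h.py <<'E'
import numpy as np, cv2
from bench import sense, eyes, job, models
from scipy.spatial.transform import Rotation as Ro
def snap(c,f=None):
    p,d=eyes.snapshot(c)
    if f: cv2.imwrite('pics/'+f+'.png',p[:,:,::-1])
    return p,d
def cal(c): return eyes.get_calibration(c)
def proj(c,X):
    k=cal(c);p=k['R']@np.array(X,float)+k['t'];q=k['intrinsics']@p;return q[:2]/q[2]
def unproj(c,u,v,z):
    "pixel ray met with world plane z"
    k=cal(c);R=np.array(k['R']);o=-R.T@k['t'];d=R.T@np.linalg.inv(k['intrinsics'])@np.array([u,v,1.]);return o+d*(z-o[2])/d[2]
E
python3 - <<'E'
from h import *
s=sense();print(s)
for c in('top','scene'):
    snap(c,c+'0')
    for n in ['spindle_shoulder','spindle_tip','lever_knob','brake_pivot','tray_floor','pan_floor','cup_mid','hammer_mid','mallet_mid','p96a_mid','p84a_mid','p72a_mid','p60a_mid']:
        r=models.place_of(n,c);print(c,n,[(np.round(e['xyz']).tolist(),round(e['confidence'],2)) for e in r[:5]])
E
```

```text
{'time': 0.0, 'joint_pos': array([ 5.97377749e+01,  7.51578368e+00,  8.53308216e+01, -1.31826188e-03,
        8.72607499e+01, -4.89179719e+00]), 'qd': array([-0.03742467,  0.04361863, -0.07045931,  0.01714184, -0.04431752,
        0.05762029]), 'joint_efforts': array([ 2.21401901e-04, -5.69422066e+01, -5.00542116e+01, -2.99050453e-04,
        1.52817601e-02, -1.21178263e-05]), 'tool_pos': array([256.7746863 , 541.66210205, 230.22260322]), 'tcp_rot': array([-1.79892924e+02, -7.84279025e-03,  1.54629629e+02]), 'ft_force': array([ 0.61448273,  0.93446615, -0.77383707]), 'wrist_torque': array([-0.01838655,  0.00334503,  0.02133171]), 'grip_force': 0.0, 'finger_gap': 85.69244892382089}
top spindle_shoulder [([659.0, -134.0, 31.0], 0.91)]
top spindle_tip [([660.0, -137.0, 89.0], 0.9), ([452.0, -297.0, 5.0], 0.25)]
top lever_knob []
top brake_pivot [([665.0, 128.0, 47.0], 0.76)]
top tray_floor [([665.0, 85.0, 120.0], 0.62), ([545.0, -12.0, 23.0], 0.36)]
top pan_floor [([453.0, -297.0, 4.0], 0.72)]
top cup_mid [([771.0, -10.0, 32.0], 0.81)]
top hammer_mid [([681.0, -398.0, 12.0], 0.74)]
top 
[... 292 characters left out ...]
 29.0], 0.91), ([457.0, -294.0, -0.0], 0.7), ([424.0, 106.0, 26.0], 0.67)]
scene spindle_tip [([657.0, -136.0, 93.0], 0.96)]
scene lever_knob [([662.0, 86.0, 118.0], 0.6)]
scene brake_pivot [([661.0, 127.0, 46.0], 0.8)]
scene tray_floor [([456.0, 300.0, 6.0], 0.82)]
scene pan_floor [([456.0, -292.0, -2.0], 0.87)]
scene cup_mid [([770.0, -7.0, 35.0], 0.83)]
scene hammer_mid [([683.0, -392.0, 8.0], 0.72)]
scene mallet_mid [([714.0, 300.0, 30.0], 0.68), ([683.0, -392.0, 7.0], 0.55)]
scene p96a_mid []
scene p84a_mid [([424.0, 104.0, 29.0], 0.74), ([443.0, -102.0, 28.0], 0.39), ([455.0, 298.0, 4.0], 0.18)]
scene p72a_mid [([557.0, 90.0, 23.0], 0.76), ([546.0, -16.0, 27.0], 0.7)]
scene p60a_mid []
```

View pics/top0.png

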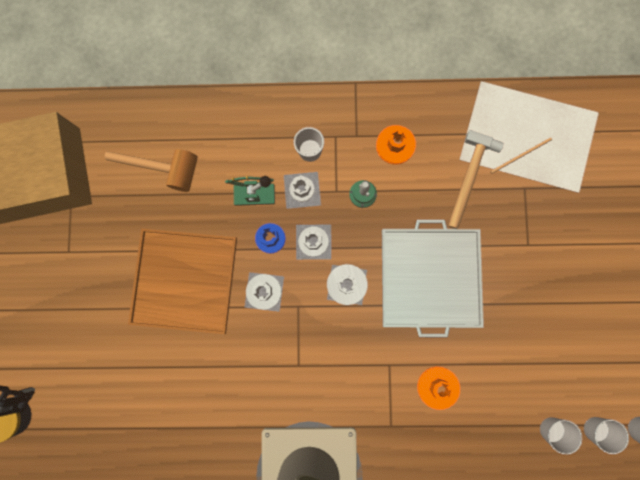

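View pics/scene0.png

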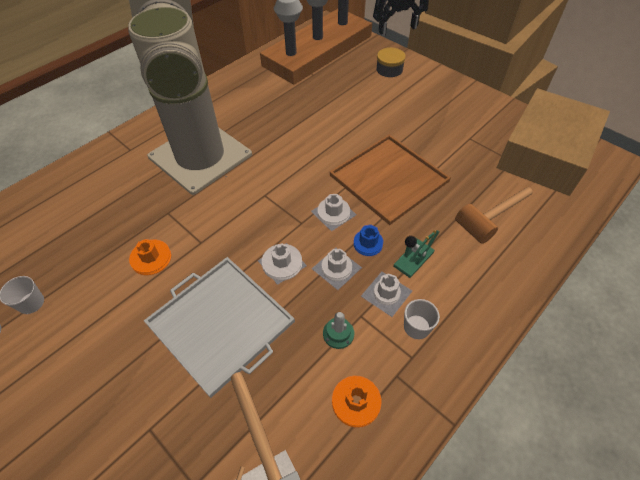

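The top view shows four aluminium pulleys on felt at (347,285), (264,292), (313,241) and (302,188). The orange (396,145), (439,388) and blue (270,238) ones are look-alikes. The spindle is at (363,193), the brake at (254,188) leaning right, the tray at (185,282) and the pan at (432,278). First the lever.

{"fn": "apply_moves", "kwargs": {"rows": [[0, 0, 0, 0, 0, -0.148], [0, 0, 0, 0, 0, -0.148], [0, 0, 0, 0, 0, -0.148], [-33, -38, 0, 0, 0, 0], [-33, -38, 0, 0, 0, 0]], "fingers": 36}}

```text
time: 2.02
tool_pos: [323.5, 465.6, 231.2]
tcp_rot: [-180.0, 0.0, -179.8]
ft_force: [0.4, 0.0, 0.1]
finger_gap: 36.1
grip_force: 0.0
```

{"fn": "apply_moves", "kwargs": {"rows": [[-33, -38, 0, 0, 0, 0], [-33, -38, 0, 0, 0, 0], [-33, -38, 0, 0, 0, 0], [-33, -38, 0, 0, 0, 0], [-33, -38, 0, 0, 0, 0]]}}

```text
time: 2.65
tool_pos: [489.4, 275.1, 231.5]
tcp_rot: [180.0, 0.0, -179.9]
ft_force: [0.5, 1.1, 0.2]
finger_gap: 35.9
grip_force: 0.0
```

{"fn": "apply_moves", "kwargs": {"rows": [[-33, -38, 0, 0, 0, 0], [-33, -38, 0, 0, 0, 0], [-33, -38, 0, 0, 0, 0], [-33, -38, 0, 0, 0, 0], [-33, -38, 0, 0, 0, 0]]}}

```text
time: 3.28
tool_pos: [654.6, 85.3, 231.4]
tcp_rot: [180.0, 0.0, -179.9]
ft_force: [1.0, -0.5, 0.7]
finger_gap: 35.8
grip_force: 0.0
```

```bash
cat >> h.py <<'E'
def wpose():
    s=sense();T=np.eye(4);T[:3,:3]=Ro.from_euler('xyz',s['tcp_rot'],degrees=True).as_matrix();T[:3,3]=s['tool_pos'];return T
def wsnap(f=None):
    T=wpose();p,d=snap('wrist',f);k=cal('wrist');return p,d,T@np.array(k['mount']),np.array(k['intrinsics'])
def cloud(d,C,K):
    v,u=np.mgrid[:480,:640];q=np.stack([(u-K[0,2])/K[0,0]*d,(v-K[1,2])/K[1,1]*d,d,np.ones_like(d)],-1);X=(q@C.T)[...,:3];X[d<=0]=np.nan;return X
def topcloud():
    p,d=snap('top');k=cal('top');C=np.eye(4);C[:3,:3]=np.array(k['R']).T;C[:3,3]=-C[:3,:3]@k['t'];return p,cloud(d,C,np.array(k['intrinsics']))
E
python3 - <<'E'
from h import *
p,d,C,K=wsnap('w1')
r=models.place_of('lever_knob','wrist');print([(np.round(e['xyz'],1),e['confidence']) for e in r[:3]])
p,X=topcloud()
for n,c in dict(A=(445,-100),B=(424,105),C=(542,-15),D=(665,15)).items():
    m=(np.hypot(X[...,0]-c[0],X[...,1]-c[1])<58)
    rim=X[m&(X[...,2]>8)&(X[...,2]<18)];hub=X[m&(X[...,2]>44)&(X[...,2]<58)]
    if len(rim)<20: print(n,len(rim));continue
    (cx,cy),r=cv2.minEnclosingCircle(rim[:,:2].astype(np.float32))
    print(n,np.round([cx,cy,2*r]),'area-d',len(rim),'hub',len(hub),np.round(hub.mean(0)) if len(hub) else '')
E
```

```text
[(array([665.6,  87.1, 117.3]), 0.84)]
A [441. -95.  96.] area-d 962 hub 163 [442. -96.  49.]
B [425.  87.  72.] area-d 285 hub 45 [429.  88.  49.]
C [546. -16.  72.] area-d 393 hub 165 [546. -19.  49.]
D [675.  11.  60.] area-d 170 hub 169 [675.  10.  49.]
```

View pics/w1.png

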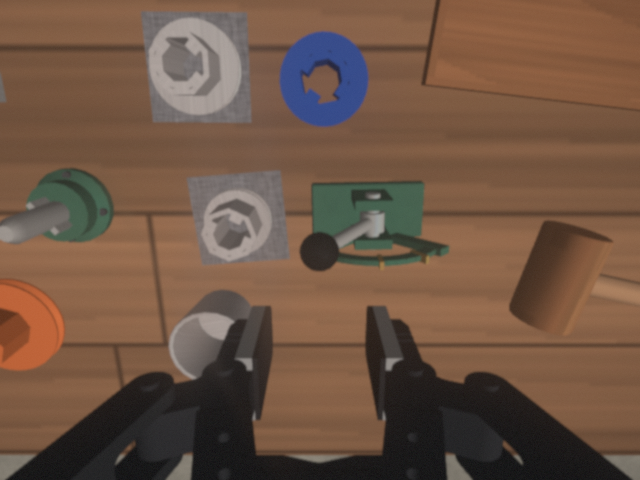

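Wrist view: the knob is at (319,251) and the quadrant with its two brass marks at (380,262). The fingers will straddle the knob.

{"fn": "apply_moves", "kwargs": {"rows": [[-3, 2, 30, 0, 0, 0], [0, 0, 30, 0, 0, 0], [0, 0, 30, 0, 0, 0], [0, 0, 29, 0, 0, 0], [0, 0, 0, 0, 0, 0]]}}

```text
time: 4.05
tool_pos: [653.8, 89.6, 109.2]
tcp_rot: [-180.0, -0.3, -179.9]
ft_force: [-1.4, 0.4, -0.3]
finger_gap: 36.2
grip_force: 0.0
```

{"fn": "apply_moves", "kwargs": {"rows": [[0, 10, 0, 0, 0, 0], [0, 10, 0, 0, 0, 0], [0, 10, 0, 0, 0, 0], [0, 10, 0, 0, 0, 0], [0, 10, 0, 0, 0, 0]]}}

```text
time: 4.68
tool_pos: [657.8, 139.3, 114.7]
tcp_rot: [180.0, 0.2, -179.9]
ft_force: [0.3, -3.6, 3.0]
finger_gap: 36.0
grip_force: 1.8
```

{"fn": "apply_moves", "kwargs": {"rows": [[0, 10, 0, 0, 0, 0], [0, 10, 0, 0, 0, 0], [0, 10, 0, 0, 0, 0], [0, 12, 0, 0, 0, 0], [0, 0, 0, 0, 0, 0]]}}

```text
time: 5.3
tool_pos: [655.6, 181.9, 111.2]
tcp_rot: [180.0, -0.1, -179.9]
ft_force: [0.4, -0.2, 0.5]
finger_gap: 35.8
grip_force: 0.0
```

```bash
python3 - <<'E'
from h import *
print(sense()['tool_pos'],sense()['ft_force'])
for c in('scene','wrist'):
    snap(c,c+'2')
    for n in('lever_knob','brake_pivot'):
        print(c,n,[(np.round(e['xyz'],1),round(e['confidence'],2)) for e in models.place_of(n,c)[:2]])
E
```

```text
[655.60268122 181.91872129 111.22720474] [ 0.35995461 -0.16038608  0.47980047]
scene lever_knob [(array([716.1, 301.4,  27. ]), 0.36)]
scene brake_pivot [(array([658.9, 127.3,  44.2]), 0.89)]
wrist lever_knob [(array([666.5, 178. , 113.9]), 0.96)]
wrist brake_pivot [(array([661.8, 127.7,  45.5]), 0.79)]
```

{"fn": "apply_moves", "kwargs": {"rows": [[0, 0, -30, 0, 0, 0], [0, 0, -35, 0, 0, 0], [0, 0, -35, 0, 0, 0], [0, -40, -20, 0, 0, 0], [0, -40, 0, 0, 0, 0]]}}

```text
time: 6.22
tool_pos: [658.0, 100.2, 235.8]
tcp_rot: [180.0, 0.3, -179.9]
ft_force: [1.8, -0.1, -0.1]
finger_gap: 36.1
grip_force: 0.0
```

{"fn": "apply_moves", "kwargs": {"rows": [[0, -48, 0, 0, 0, 0], [0, -48, 0, 0, 0, 0], [0, -48, 0, 0, 0, 0], [0, -48, 0, 0, 0, 0], [0, -44, 0, 0, 0, 0]]}}

```text
time: 6.85
tool_pos: [656.7, -137.3, 232.7]
tcp_rot: [180.0, 0.0, -180.0]
ft_force: [-0.1, 0.3, -0.4]
finger_gap: 36.0
grip_force: 0.0
```

```bash
python3 - <<'E'
from h import *
print(sense()['tool_pos'])
p,d,C,K=wsnap('w3')
for n in('spindle_tip','spindle_shoulder','spindle_keytop'):
    print(n,[(np.round(e['xyz'],1),round(e['confidence'],2)) for e in models.place_of(n,'wrist')[:2]])
X=cloud(d,C,K)
c=np.array([658,-135])
r=np.hypot(X[...,0]-c[0],X[...,1]-c[1])
for lo,hi in((86,98),(45,53),(26,33)):
    m=(r<40)&(X[...,2]>lo)&(X[...,2]<hi);Q=X[m];print(lo,hi,len(Q),np.round(Q.mean(0),1),np.round(Q.min(0),1),np.round(Q.max(0),1))
v,u=np.nonzero(r<30);print(u.min(),u.max(),v.min(),v.max())
a,b,e,f=max(u.min()-20,0),u.max()+20,max(v.min()-20,0),v.max()+20
q=p[e:f,a:b];cv2.imwrite('pics/w3c.png',cv2.resize(q,None,fx=4,fy=4,interpolation=3)[:600,:800,::-1]);print(a,e)
E
```

```text
[ 656.71862083 -137.25047601  232.68563358]
spindle_tip [(array([ 656.9, -136.5,   90.9]), 0.86)]
spindle_shoulder [(array([ 666.5, -135.3,   30.8]), 0.77)]
spindle_keytop [(array([ 659. , -136.2,   52.1]), 0.83)]
86 98 427 [ 659.8 -137.1   89.6] [ 652.2 -145.6   86. ] [ 669.2 -128.3   92.8]
45 53 99 [ 651.4 -140.8   48.8] [ 646.9 -148.3   45.1] [ 658.5 -127.2   52.9]
26 33 1832 [ 655.6 -137.1   29. ] [ 634.9 -162.8   26. ] [ 684.6 -111.3   33. ]
194 447 168 479
174 148
```

View pics/w3c.png

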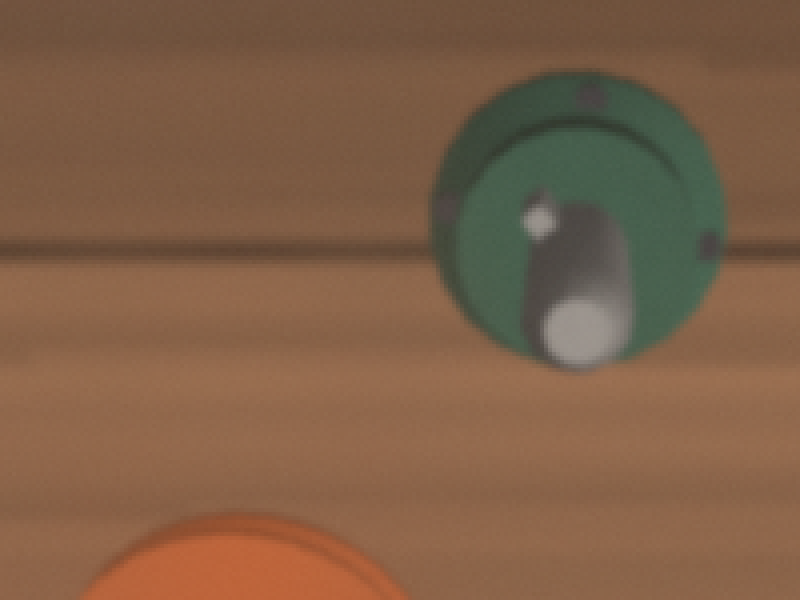

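The crop shows one key's top at (540,220), up and left of the shaft, and the shaft tip at (579,333).

```bash
cat >> h.py <<'E'
def wray(C,K,u,v,z):
    d=C[:3,:3]@np.linalg.inv(K)@np.array([u,v,1.]);o=C[:3,3];return o+d*(z-o[2])/d[2]
E
python3 - <<'E'
from h import *
k=cal('wrist');C=wpose()@np.array(k['mount']);K=np.array(k['intrinsics'])
f=lambda x,y,z:wray(C,K,174+x/4,148+y/4,z)
t=f(579,333,92);kt=f(540,220,50);print(t,kt)
# shoulder outline: left,right edges z=30, green foot
s=[f(455,245,30),f(690,245,30)];print(s)
print(np.array(k['mount']).round(2))
d=kt-t;print(np.hypot(*d[:2]),np.degrees(np.arctan2(d[1],d[0])))
E
```

```text
[ 660.65922608 -135.38847633   92.        ] [ 649.75089507 -143.14086628   50.        ]
[array([ 659.70891998, -161.7310907 ,   30.        ]), array([ 659.74419698, -111.77338246,   30.        ])]
[[   0.     -0.95   -0.31   80.58]
 [   1.      0.     -0.      0.88]
 [   0.     -0.31    0.95 -141.5 ]
 [   0.      0.      0.      1.  ]]
13.38249734779882 -144.5991533369877
```

{"fn": "apply_moves", "kwargs": {"rows": [[43, 8, 0, 0, 0, 0], [43, 8, 0, 0, 0, 0], [43, 8, 0, 0, 0, 0], [43, 8, 0, 0, 0, 0], [43, 8, 0, 0, 0, 0]], "fingers": 70}}

```text
time: 7.68
tool_pos: [440.7, -94.1, 232.5]
tcp_rot: [180.0, 0.0, -179.8]
ft_force: [-0.2, 0.6, 1.2]
finger_gap: 70.2
grip_force: 0.0
```

```bash
cat >> h.py <<'E'
def pulley(c,R,f):
    "rim centre/diameter, hub centre and a rectified hub-top picture (4 px/mm, up=+x, left=+y) from the wrist camera"
    p,d,C,K=wsnap();X=cloud(d,C,K);m=np.hypot(X[...,0]-c[0],X[...,1]-c[1])<R+8
    rim=X[m&(abs(X[...,2]-13)<3)];hub=X[m&(abs(X[...,2]-50)<3)]
    (cx,cy),r=cv2.minEnclosingCircle(rim[:,:2].astype(np.float32))
    (hx,hy),hr=cv2.minEnclosingCircle(hub[:,:2].astype(np.float32))
    hz=np.median(hub[:,2]);print(sense()['tool_pos'],'rim',np.round([cx,cy,2*r],1),np.median(rim[:,2]),'hub',np.round([hx,hy,2*hr],1),hz)
    P=np.linalg.inv(C);s=8;N=75*s//1
    g=lambda i,j:np.array([hx+(300-j)/s,hy+(300-i)/s,50.])
    src=[]
    dst=np.float32([[0,0],[600,0],[600,600],[0,600]])
    for i,j in dst:
        q=K@(P@np.append(g(i,j),1))[:3];src.append(q[:2]/q[2])
    H=cv2.getPerspectiveTransform(np.float32(src),dst);im=cv2.warpPerspective(p,H,(600,600),flags=2)
    cv2.imwrite('pics/'+f+'.png',im[:,:,::-1]);return np.array([hx,hy])
E
python3 - <<'E'
from h import *
pulley((442,-96),48,'pA')
print([(np.round(e['xyz'],1),round(e['confidence'],2)) for e in models.place_of('p96a_mid','wrist')[:2]])
E
```

```text
[436.32572129 -92.87065772 231.34543741] rim [440.5 -94.   96.3] 12.036726884289408 hub [440.3 -93.9  45.5] 48.973660325476715
[]
```

View pics/pA.png

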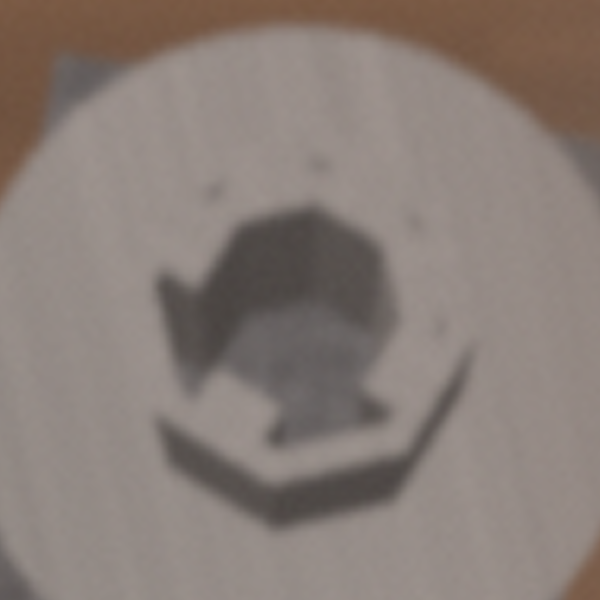

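Rectified view of pulley A (96 mm rim): keyways at the left (180,340) and the bottom (325,430), a quarter turn apart, so it should not fit. Flats lie at 15° mod 45°. I turn to yaw 150 and take a closer reading.

{"fn": "apply_moves", "kwargs": {"rows": [[0, 0, 0, 0, 0, 0.175], [0, 0, 0, 0, 0, 0.175], [0, 0, 0, 0, 0, 0.174], [0, 0, 0, 0, 0, 0], [0, 0, 0, 0, 0, 0]]}}

```text
time: 8.4
tool_pos: [442.2, -95.2, 232.4]
tcp_rot: [180.0, 0.0, 150.3]
ft_force: [0.9, -0.7, 0.2]
finger_gap: 70.0
grip_force: 0.0
```

```bash
cat >> h.py <<'E'
def go(x,y,yaw=None):
    "tool-frame shift (mm) to x,y at the present yaw"
    s=sense();T=wpose();v=T[:3,:3].T@(np.array([x,y,s['tool_pos'][2]])-s['tool_pos'])
    print('pos',np.round(s['tool_pos'],1),'rot',np.round(s['tcp_rot'],1),'j1,j6',np.round(s['joint_pos'][[0,5]],1),'shift',np.round(v,1))
E
python3 - <<'E'
from h import *
for i in range(3):
    h=pulley((440,-94),48,'pA2');go(*h)
E
```

```text
[442.08261242 -95.31436405 232.37781727] rim [440.3 -94.1  96.4] 12.02874184349659 hub [440.2 -94.1  45.1] 49.00389498399454
pos [442.1 -95.3 232.4] rot [180.    0.  150.3] j1,j6 [-18.7 -78.9] shift [ 2.3  0.1 -0. ]
[441.99694572 -95.37022462 232.3359023 ] rim [440.3 -93.9  96.4] 12.05619961642526 hub [440.  -94.   45.3] 49.08105132313048
pos [442.  -95.4 232.3] rot [180.    0.  150.2] j1,j6 [-18.7 -78.9] shift [ 2.4  0.2 -0. ]
[441.9365991  -95.46015417 232.28811013] rim [440.2 -94.1  96.2] 12.03932044007675 hub [440. -94.  45.] 48.99614068954287
pos [441.9 -95.5 232.3] rot [180.   -0.  150.2] j1,j6 [-18.7 -78.9] shift [2.4 0.3 0. ]
```

{"fn": "apply_moves", "kwargs": {"rows": [[2.4, 0.2, 40, 0, 0, 0], [0, 0, 45, 0, 0, 0], [0, 0, 45, 0, 0, 0], [0, 0, 45, 0, 0, 0], [0, 0, 25, 0, 0, 0]]}}

```text
time: 9.18
tool_pos: [438.2, -93.7, 29.7]
tcp_rot: [-180.0, -0.2, 150.1]
ft_force: [-0.7, 0.4, 0.2]
finger_gap: 69.9
grip_force: 0.0
```

{"fn": "apply_moves", "kwargs": {"rows": [[0, 0, 15, 0, 0, 0], [0, 0, 0, 0, 0, 0], [0, 0, 0, 0, 0, 0], [0, 0, 0, 0, 0, 0], [0, 0, 0, 0, 0, 0]]}}

```text
time: 9.8
tool_pos: [440.6, -94.5, 18.2]
tcp_rot: [180.0, 0.1, 150.0]
ft_force: [-0.7, -0.4, -0.1]
finger_gap: 69.9
grip_force: 0.0
```

{"fn": "apply_moves", "kwargs": {"rows": [[0, 0, 0, 0, 0, 0], [0, 0, 0, 0, 0, 0], [0, 0, 0, 0, 0, 0], [0, 0, 0, 0, 0, 0], [0, 0, 0, 0, 0, 0]], "fingers": 36, "grip_force": 50}}

```text
time: 10.42
tool_pos: [440.2, -94.4, 17.8]
tcp_rot: [-180.0, 0.0, 150.1]
ft_force: [-1.4, -0.2, 5.3]
finger_gap: 41.4
grip_force: 51.5
```

{"fn": "apply_moves", "kwargs": {"rows": [[0, 0, -15, 0, 0, 0], [0, 0, -35, 0, 0, 0], [0, 0, -40, 0, 0, 0], [0, 0, -40, 0, 0, 0], [0, 0, -30, 0, 0, 0]]}}

```text
time: 11.05
tool_pos: [440.0, -94.3, 179.7]
tcp_rot: [180.0, 0.1, 150.0]
ft_force: [0.9, 0.3, -2.7]
finger_gap: 41.3
grip_force: 51.3
```

{"fn": "apply_moves", "kwargs": {"rows": [[0, 0, -10, 0, 0, -0.166], [0, 0, 0, 0, 0, -0.166], [-40, 0, 0, 0, 0, 0], [-40, 0, 0, 0, 0, 0], [-40, 0, 0, 0, 0, 0]]}}

```text
time: 11.68
tool_pos: [558.5, -117.1, 187.7]
tcp_rot: [180.0, -0.0, 169.1]
ft_force: [-0.7, -0.3, -1.7]
finger_gap: 41.1
grip_force: 51.3
```

{"fn": "apply_moves", "kwargs": {"rows": [[-40, 0, 0, 0, 0, 0], [-40, 0.8, 0, 0, 0, 0], [-24, 0, 0, 0, 0, 0], [0, 0, 0, 0, 0, 0], [0, 0, 0, 0, 0, 0]]}}

```text
time: 12.3
tool_pos: [659.2, -135.7, 187.1]
tcp_rot: [180.0, -0.1, 169.1]
ft_force: [-0.3, 0.6, -2.7]
finger_gap: 41.4
grip_force: 51.4
```

```bash
python3 - <<'E'
from h import *
p,d,C,K=wsnap('w4');go(660,-136.3)
q=proj('top',(660,-136,100)).astype(int);print(q)
P,D=snap('scene');q=proj('scene',(660,-136,110)).astype(int);u,v=q
a=cv2.resize(P[v-60:v+60,u-80:u+80],(640,480),interpolation=2)
cv2.imwrite('pics/s4.png',a[:,:,::-1])
E
```

```text
pos [ 659.1 -135.7  187.3] rot [ 1.800e+02 -1.000e-01  1.691e+02] j1,j6 [-16.  -95.1] shift [-1.  -0.4 -0. ]
[364 183]
```

View pics/w4.png

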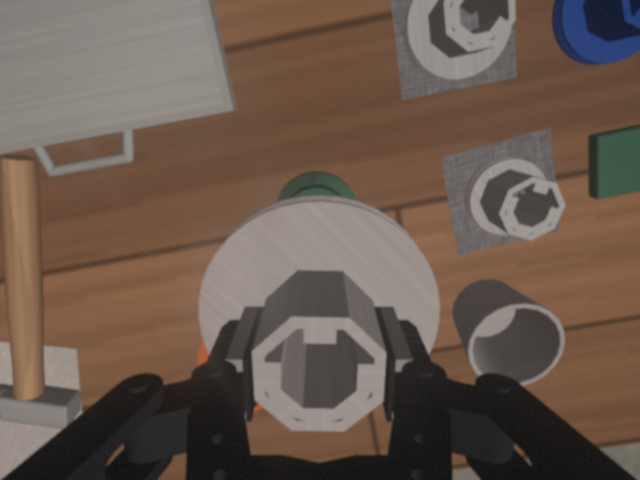

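```bash
python3 - <<'E'
import cv2
p=cv2.imread('pics/w4.png');cv2.imwrite('pics/w4c.png',cv2.resize(p[290:450,240:400],(640,640),interpolation=2)[:600])
E
```

```text
(no output)
```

View pics/w4c.png

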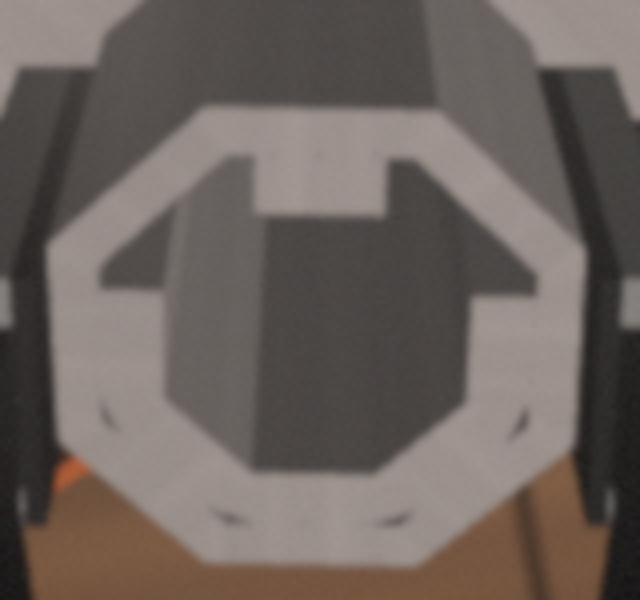

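The hub crop shows keyways up-left (140,240) and up-right (500,240) of the tool axis, where I expected them. Lowering.

{"fn": "apply_moves", "kwargs": {"rows": [[-1, -0.4, 25, 0, 0, 0], [0, 0, 30, 0, 0, 0], [0, 0, 15, 0, 0, 0], [0, 0, 5, 0, 0, 0], [0, 0, 5, 0, 0, 0]]}}

```text
time: 13.02
tool_pos: [661.5, -136.7, 108.5]
tcp_rot: [-180.0, 0.1, 169.1]
ft_force: [-0.5, 0.4, -2.8]
finger_gap: 41.2
grip_force: 51.4
```

{"fn": "apply_moves", "kwargs": {"rows": [[0, 0, 5, 0, 0, 0], [0, 0, 5, 0, 0, 0], [0, 0, 5, 0, 0, 0], [0, 0, 5, 0, 0, 0], [0, 0, 0, 0, 0, 0]]}}

```text
time: 13.65
tool_pos: [660.4, -136.4, 86.5]
tcp_rot: [180.0, -0.1, 169.1]
ft_force: [-0.1, 0.7, -2.0]
finger_gap: 41.4
grip_force: 51.4
```

Free running over the tip; further down, then release.

{"fn": "apply_moves", "kwargs": {"rows": [[0, 0, 5, 0, 0, 0], [0, 0, 5, 0, 0, 0], [0, 0, 5, 0, 0, 0], [0, 0, 1, 0, 0, 0], [0, 0, 0, 0, 0, 0]]}}

```text
time: 14.28
tool_pos: [660.8, -136.5, 71.2]
tcp_rot: [180.0, -0.0, 169.1]
ft_force: [-0.1, -0.3, -3.5]
finger_gap: 41.4
grip_force: 51.4
```

{"fn": "apply_moves", "kwargs": {"rows": [[0, 0, 0, 0, 0, 0], [0, 0, 0, 0, 0, 0], [0, 0, 0, 0, 0, 0], [0, 0, 0, 0, 0, 0], [0, 0, 0, 0, 0, 0]], "fingers": 60}}

```text
time: 14.9
tool_pos: [660.9, -136.5, 71.3]
tcp_rot: [180.0, 0.0, 169.1]
ft_force: [-0.2, -0.4, -0.2]
finger_gap: 59.8
grip_force: 0.0
```

```bash
cat >> h.py <<'E'
def onspindle():
    p,d,C,K=wsnap('spin');X=cloud(d,C,K);r=np.hypot(X[...,0]-660,X[...,1]+136.3)
    for lo,hi in((15,21),(26,48)):
        z=X[(r>lo)&(r<hi)][:,2];z=z[(z>35)&(z<115)];print('ring',lo,hi,len(z),np.round(np.percentile(z,[5,25,50,75,95]),1) if len(z) else '')
    h=X[(r<24)&(X[...,2]>73)&(X[...,2]<110)]
    if len(h): (x,y),q=cv2.minEnclosingCircle(h[:,:2].astype(np.float32));print('hub',x,y,2*q,np.median(h[:,2]))
E
python3 -c "
from h import *
onspindle();go(660,-136.3)"
```

```text
ring 15 21 5246 [65.3 95.6 96.9 98.3 99.3]
ring 26 48 26755 [ 56.2  57.9  61.   85.9 111. ]
hub 658.3748779296875 -137.48739624023438 45.97593307495117 95.30018027917205
pos [ 660.8 -136.6   71.3] rot [-180.     0.   169.1] j1,j6 [-16.  -95.1] shift [ 0.9  0.1 -0. ]
```

It stands on the keys (hub top 95–99 mm, so it does not fit). Regrip and carry to the pan.

{"fn": "apply_moves", "kwargs": {"rows": [[0, 0, 0, 0, 0, 0], [0, 0, 0, 0, 0, 0], [0, 0, 0, 0, 0, 0], [0, 0, 0, 0, 0, 0], [0, 0, -3, 0, 0, 0]], "fingers": 36}}

```text
time: 15.58
tool_pos: [660.7, -137.3, 73.4]
tcp_rot: [-180.0, 0.0, 169.0]
ft_force: [4.6, -7.2, -8.4]
finger_gap: 41.3
grip_force: 51.2
```

{"fn": "apply_moves", "kwargs": {"rows": [[0, 0, -12, 0, 0, 0], [0, 0, -20, 0, 0, 0], [0, 0, -30, 0, 0, 0], [0, 0, -35, 0, 0, 0], [0, 0, -10, 0, 0, 0]]}}

```text
time: 16.2
tool_pos: [662.1, -136.3, 183.6]
tcp_rot: [180.0, 0.2, 169.1]
ft_force: [0.6, -0.1, -2.3]
finger_gap: 41.3
grip_force: 53.3
```

{"fn": "apply_moves", "kwargs": {"rows": [[18.8, -39, 0, 0, 0, 0], [18.8, -39, 0, 0, 0, 0], [18.8, -39, 0, 0, 0, 0], [18.8, -39, 0, 0, 0, 0], [18.8, -39, 0, 0, 0, 0]]}}

```text
time: 16.82
tool_pos: [530.1, -310.3, 179.2]
tcp_rot: [179.9, -0.1, 169.1]
ft_force: [-0.2, -0.5, -2.3]
finger_gap: 41.3
grip_force: 53.3
```

{"fn": "apply_moves", "kwargs": {"rows": [[18.8, -38.5, 20, 0, 0, 0], [0, 0, 40, 0, 0, 0], [0, 0, 40, 0, 0, 0], [0, 0, 35, 0, 0, 0], [0, 0, 0, 0, 0, 0]]}}

```text
time: 17.45
tool_pos: [502.4, -341.3, 40.9]
tcp_rot: [179.7, -0.5, 169.1]
ft_force: [-0.2, 0.5, -1.9]
finger_gap: 41.1
grip_force: 53.2
```

```bash
cat >> h.py <<'E'
def held(R):
    "plane of the held pulley's rim top, in world; and underside height below TCP"
    p,d,C,K=wsnap('held');X=cloud(d,C,K);t=sense()['tool_pos'];r=np.hypot(X[...,0]-t[0],X[...,1]-t[1]);z=X[...,2]
    m=(r>26)&(r<R-3)&(z<t[2]+8)&(z>t[2]-22);Q=X[m]
    for _ in range(4):
        A=np.c_[Q[:,:2]-t[:2],np.ones(len(Q))];k=np.linalg.lstsq(A,Q[:,2],rcond=None)[0];e=abs(A@k-Q[:,2]);Q=Q[e<max(1.5,2*np.median(e))]
    print('tilt deg',np.degrees(np.arctan(np.hypot(*k[:2]))),'slope',k[:2].round(3),'underside z',k[2]-12,'TCP',t.round(1),len(Q))
E
python3 -c "
from h import *
held(48);go(506,-344)"
```

```text
tilt deg 4.267052041327122 slope [0.071 0.022] underside z 17.81062820560729 TCP [ 504.2 -342.7   43.8] 11638
pos [ 504.2 -342.7   43.8] rot [179.8  -0.3 169.1] j1,j6 [ -39.  -118.1] shift [-2.  -0.9 -0. ]
```

{"fn": "apply_moves", "kwargs": {"rows": [[-2, -1, 5, 0, 0, 0], [0, 0, 4, 0, 0, 0], [0, 0, 2, 0, 0, 0], [0, 0, 1, 0, 0, 0], [0, 0, 0, 0, 0, 0]]}}

```text
time: 18.12
tool_pos: [507.6, -345.8, 34.4]
tcp_rot: [-180.0, 0.0, 169.1]
ft_force: [-0.2, -0.4, -2.9]
finger_gap: 41.4
grip_force: 53.3
```

{"fn": "apply_moves", "kwargs": {"rows": [[0, 0, 0, 0, 0, 0], [0, 0, 0, 0, 0, 0], [0, 0, 0, 0, 0, 0], [0, 0, 0, 0, 0, 0], [0, 0, 0, 0, 0, 0]], "fingers": 64}}

```text
time: 18.75
tool_pos: [507.6, -345.8, 34.3]
tcp_rot: [-180.0, 0.0, 169.1]
ft_force: [0.2, 0.1, 0.6]
finger_gap: 64.1
grip_force: 0.0
```

{"fn": "apply_moves", "kwargs": {"rows": [[0, 0, -20, 0, 0, 0], [0, 0, -40, 0, 0, 0], [0, 0, -50, 0, 0, 0], [0, 0, -50, 0, 0, 0], [0, 0, -40, 0, 0, 0]]}}

```text
time: 19.38
tool_pos: [508.1, -346.1, 238.9]
tcp_rot: [-179.9, 0.2, 169.1]
ft_force: [-0.6, -1.3, 0.1]
finger_gap: 64.0
grip_force: 0.0
```

```bash
cat >> h.py <<'E'
def check(c,R):
    p,d,C,K=wsnap('chk');X=cloud(d,C,K)
    if c is None: return p,X
    r=np.hypot(X[...,0]-c[0],X[...,1]-c[1]);z=X[...,2]
    for a in((26,R-4),(14,20)):
        q=z[(r>a[0])&(r<a[1])];print('ring',a,len(q),np.round(np.nanpercentile(q,[5,25,50,75,95]),1))
    print('tcp',sense()['tool_pos'].round(1))
E
python3 - <<'E'
from h import *
check((506,-344),48)
for n in('pan_floor','tray_floor'):
    for c in('wrist','top'):
        if c=='top' : snap(c)
        print(n,c,[(np.round(e['xyz'],1),round(e['confidence'],2)) for e in models.place_of(n,c)[:2]])
p,X=topcloud()
# pulleys left
for n,c in dict(B=(424,105),C=(545,-15),D=(672,10)).items():
    m=np.hypot(X[...,0]-c[0],X[...,1]-c[1])<52;q=X[m&(abs(X[...,2]-13)<5)];h=X[m&(abs(X[...,2]-50)<5)]
    print(n,len(q),len(h),np.round(cv2.minEnclosingCircle(q[:,:2].astype(np.float32))[0]) if len(q) else '',np.round(np.median(h,0)) if len(h) else '', 2*np.round(cv2.minEnclosingCircle(q[:,:2].astype(np.float32))[1]) if len(q) else '')
E
```

```text
ring (26, 44) 24024 [ 14.9 256.6 282.7 309.2 319.9]
ring (14, 20) 2033 [  4.4  17.8 311.7 315.3 317.2]
tcp [ 509.8 -347.5  245.3]
pan_floor wrist [(array([ 453.7, -295.8,    1.1]), 0.71)]
pan_floor top [(array([ 453.2, -297.6,    6.9]), 0.65)]
tray_floor wrist []
tray_floor top [(array([455.5, 299.7,   9.8]), 0.67)]
B 649 167 [426. 104.] [430. 104.  49.] 84.0
C 385 157 [546. -16.] [547. -19.  49.] 72.0
D 175 158 [672.  16.] [678.   9.  48.] 70.0
```

{"fn": "apply_moves", "kwargs": {"rows": [[17, 43, 0, 0, 0, 0], [17, 43, 0, 0, 0, 0], [17, 43, 0, 0, 0, 0], [17, 43, 0, 0, 0, 0], [17, 43, 0, 0, 0, 0]]}}

```text
time: 20.4
tool_pos: [463.8, -117.0, 233.1]
tcp_rot: [180.0, -0.1, 169.1]
ft_force: [0.7, 0.3, 0.5]
finger_gap: 64.3
grip_force: 0.0
```

{"fn": "apply_moves", "kwargs": {"rows": [[17, 43, 0, 0, 0, 0], [17, 43, 0, 0, 0, 0], [17, 43, 0, 0, 0, 0], [17, 43, 0, 0, 0, 0], [17, 43, 0, 0, 0, 0]]}}

```text
time: 21.02
tool_pos: [421.1, 110.0, 233.3]
tcp_rot: [-180.0, -0.1, 169.1]
ft_force: [0.6, 0.6, 0.1]
finger_gap: 63.6
grip_force: 0.0
```

{"fn": "apply_moves", "kwargs": {"rows": [[0, 0, 8, 0, 0, 0], [0, 0, 0, 0, 0, 0], [0, 0, 0, 0, 0, 0], [0, 0, 0, 0, 0, 0], [0, 0, 0, 0, 0, 0]]}}

```text
time: 21.65
tool_pos: [422.5, 108.0, 226.5]
tcp_rot: [180.0, 0.0, 169.0]
ft_force: [0.3, -1.2, -0.7]
finger_gap: 63.9
grip_force: 0.0
```

```bash
python3 - <<'E'
from h import *
h=pulley((426,104),42,'pB');go(*h)
p,X=topcloud();m=np.hypot(X[...,0]-507,X[...,1]+346)<44;print('A', np.round(np.percentile(X[m][:,2],[5,25,50,75,95]),1))
h=X[m&(X[...,2]>30)];print(np.median(h,0),np.ptp(h[:,2]))
E
```

```text
[422.41414065 108.18048986 226.43177408] rim [426.  105.1  84.6] 12.042461846937613 hub [425.7 105.4  45.2] 49.03107557675733
pos [422.4 108.2 226.4] rot [180.   0. 169.] j1,j6 [  7.6 -71.4] shift [-3.8 -2.1  0. ]
A [ 2.6 14.2 16.6 26.6 54.1]
[ 513.48999021 -330.67397414   51.87000604] 27.38235631401767
```

View pics/pB.png

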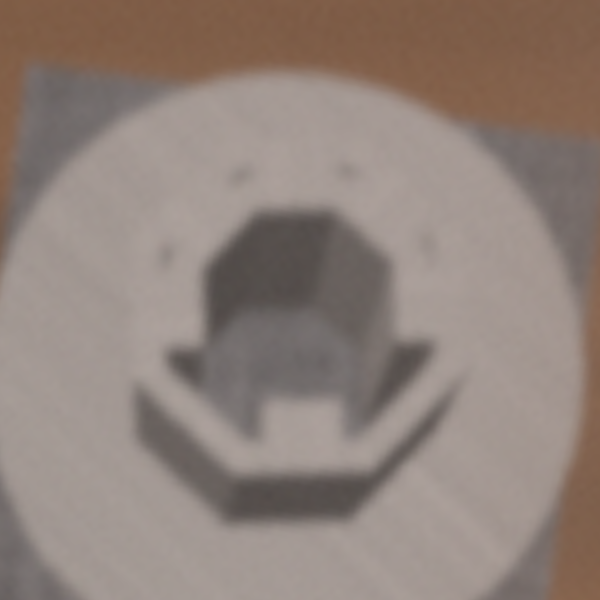

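Pulley B (84 mm): keyways lower-left (180,360) and lower-right (410,370), a quarter turn apart, so no fit expected. Flats at about 1° mod 45°. Gripping at yaw 181.

{"fn": "apply_moves", "kwargs": {"rows": [[0, 0, 0, 0, 0, -0.107], [0, 0, 10, 0, 0, -0.107], [-3.4, -3.1, 40, 0, 0, 0], [0, 0, 45, 0, 0, 0], [0, 0, 45, 0, 0, 0]], "fingers": 66}}

```text
time: 22.38
tool_pos: [426.0, 105.5, 85.3]
tcp_rot: [180.0, 0.1, -178.7]
ft_force: [-0.1, 1.2, 0.4]
finger_gap: 65.8
grip_force: 0.0
```

{"fn": "apply_moves", "kwargs": {"rows": [[0, 0, 40, 0, 0, 0], [0, 0, 20, 0, 0, 0], [0, 0, 9, 0, 0, 0], [0, 0, 0, 0, 0, 0], [0, 0, 0, 0, 0, 0]]}}

```text
time: 23.0
tool_pos: [426.8, 105.8, 18.5]
tcp_rot: [180.0, 0.1, -178.7]
ft_force: [-0.2, -0.2, -0.4]
finger_gap: 66.4
grip_force: 0.0
```

{"fn": "apply_moves", "kwargs": {"rows": [[0, 0, 0, 0, 0, 0], [0, 0, 0, 0, 0, 0], [0, 0, 0, 0, 0, 0], [0, 0, 0, 0, 0, 0], [0, 0, 0, 0, 0, 0]], "fingers": 36}}

```text
time: 23.62
tool_pos: [426.7, 105.7, 18.5]
tcp_rot: [180.0, 0.1, -178.7]
ft_force: [-0.9, -0.7, 5.9]
finger_gap: 41.5
grip_force: 52.3
```

{"fn": "apply_moves", "kwargs": {"rows": [[0, 0, -15, 0, 0, 0], [0, 0, -35, 0, 0, 0], [0, 0, -40, 0, 0, 0], [0, 0, -40, 0, 0, 0], [0, 0, -40, 0, 0, 0]]}}

```text
time: 24.25
tool_pos: [425.1, 105.6, 189.1]
tcp_rot: [180.0, -0.0, -178.7]
ft_force: [0.0, 0.4, -3.0]
finger_gap: 41.4
grip_force: 51.3
```

{"fn": "apply_moves", "kwargs": {"rows": [[0, 0, 0, 0, 0, 0.107], [0, 0, 0, 0, 0, 0.107], [-35, -24, 0, 0, 0, 0], [-35, -24, 0, 0, 0, 0], [-35, -24, 0, 0, 0, 0]]}}

```text
time: 24.88
tool_pos: [515.6, 14.2, 187.9]
tcp_rot: [180.0, -0.0, 169.1]
ft_force: [0.8, 0.4, -4.4]
finger_gap: 41.4
grip_force: 51.6
```

{"fn": "apply_moves", "kwargs": {"rows": [[-35, -24, 0, 0, 0, 0], [-35, -24, 0, 0, 0, 0], [-35, -24, 0, 0, 0, 0], [-35, -24, 0, 0, 0, 0], [-32, -24, 0, 0, 0, 0]]}}

```text
time: 25.5
tool_pos: [661.7, -136.2, 187.5]
tcp_rot: [180.0, -0.1, 169.1]
ft_force: [0.9, 0.9, -3.8]
finger_gap: 41.7
grip_force: 51.6
```

{"fn": "apply_moves", "kwargs": {"rows": [[0, 0, 20, 0, 0, 0], [0, 0, 20, 0, 0, 0], [0, 0, 10, 0, 0, 0], [0, 0, 0, 0, 0, 0], [0, 0, 0, 0, 0, 0]]}}

```text
time: 26.12
tool_pos: [661.5, -135.0, 138.3]
tcp_rot: [-180.0, 0.1, 169.1]
ft_force: [-0.2, 0.8, -3.6]
finger_gap: 41.1
grip_force: 51.7
```

```bash
python3 -c "
from h import *
go(660.3,-136.3)"
```

```text
pos [ 661.5 -135.   138.3] rot [-1.800e+02  1.000e-01  1.691e+02] j1,j6 [-15.9 -95. ] shift [ 1.  -1.5 -0. ]
```

{"fn": "apply_moves", "kwargs": {"rows": [[1, -1.5, 15, 0, 0, 0], [0, 0, 12, 0, 0, 0], [0, 0, 7, 0, 0, 0], [0, 0, 6, 0, 0, 0], [0, 0, 6, 0, 0, 0]]}}

```text
time: 26.75
tool_pos: [660.3, -137.0, 91.3]
tcp_rot: [-180.0, 0.0, 169.1]
ft_force: [1.5, -2.4, -2.0]
finger_gap: 41.3
grip_force: 51.6
```

{"fn": "apply_moves", "kwargs": {"rows": [[0, 0, 6, 0, 0, 0], [0, 0, 6, 0, 0, 0], [0, 0, 6, 0, 0, 0], [0, 0, 4, 0, 0, 0], [0, 0, 0, 0, 0, 0]]}}

```text
time: 27.38
tool_pos: [660.3, -137.0, 68.9]
tcp_rot: [-180.0, 0.0, 169.1]
ft_force: [5.4, -5.5, -4.5]
finger_gap: 41.2
grip_force: 51.6
```

{"fn": "apply_moves", "kwargs": {"rows": [[0, 0, 0, 0, 0, 0], [0, 0, 0, 0, 0, 0], [0, 0, 0, 0, 0, 0], [0, 0, 0, 0, 0, 0], [0, 0, 0, 0, 0, 0]], "fingers": 60}}

```text
time: 28.0
tool_pos: [660.0, -136.6, 69.3]
tcp_rot: [180.0, -0.0, 169.1]
ft_force: [0.7, 0.0, 0.6]
finger_gap: 60.1
grip_force: 0.0
```

```bash
python3 -c "
from h import *
onspindle();go(660.3,-136.3)"
```

```text
ring 15 21 6380 [65.7 91.9 97.7 98.5 99.3]
ring 26 48 20846 [ 58.6  60.2  62.   93.3 110.6]
hub 659.4486083984375 -137.7221221923828 46.097347259521484 96.15109989904929
pos [ 660.  -136.6   69.3] rot [180.    0.  169.1] j1,j6 [-16.1 -95.1] shift [-0.2  0.4  0. ]
```

Again standing on the keys. To the pan.

{"fn": "apply_moves", "kwargs": {"rows": [[0, 0, 0, 0, 0, 0], [0, 0, 0, 0, 0, 0], [0, 0, 0, 0, 0, 0], [0, 0, 0, 0, 0, 0], [0, 0, -3, 0, 0, 0]], "fingers": 36}}

```text
time: 28.68
tool_pos: [659.8, -136.8, 71.3]
tcp_rot: [-180.0, -0.0, 169.1]
ft_force: [4.6, -4.3, -7.2]
finger_gap: 41.3
grip_force: 51.3
```

{"fn": "apply_moves", "kwargs": {"rows": [[0, 0, -12, 0, 0, 0], [0, 0, -20, 0, 0, 0], [0, 0, -30, 0, 0, 0], [0, 0, -35, 0, 0, 0], [0, 0, -10, 0, 0, 0]]}}

```text
time: 29.3
tool_pos: [661.2, -136.7, 182.0]
tcp_rot: [180.0, 0.2, 169.1]
ft_force: [0.2, 0.3, -3.4]
finger_gap: 40.9
grip_force: 53.8
```

{"fn": "apply_moves", "kwargs": {"rows": [[33, -22.5, 0, 0, 0, 0], [33, -22.5, 0, 0, 0, 0], [33, -22.5, 0, 0, 0, 0], [33, -22.5, 0, 0, 0, 0], [33, -22.5, 0, 0, 0, 0]]}}

```text
time: 29.92
tool_pos: [474.7, -215.5, 177.6]
tcp_rot: [179.9, -0.1, 169.1]
ft_force: [0.5, 0.2, -3.4]
finger_gap: 41.8
grip_force: 53.6
```

{"fn": "apply_moves", "kwargs": {"rows": [[33, -22.5, 10, 0, 0, 0], [32, -22, 40, 0, 0, 0], [0, 0, 50, 0, 0, 0], [0, 0, 35, 0, 0, 0], [0, 0, 0, 0, 0, 0]]}}

```text
time: 30.55
tool_pos: [401.0, -244.6, 40.2]
tcp_rot: [179.8, -0.5, 169.1]
ft_force: [-0.6, 1.5, -2.5]
finger_gap: 41.5
grip_force: 53.5
```

```bash
python3 -c "
from h import *
held(42);go(404,-247)"
```

```text
tilt deg 2.320067443434899 slope [ 0.04  -0.004] underside z 20.540586886465555 TCP [ 402.8 -245.9   42.7] 6395
pos [ 402.8 -245.9   42.7] rot [179.9  -0.2 169.1] j1,j6 [ -37.6 -116.7] shift [-1.4 -0.9 -0. ]
```

{"fn": "apply_moves", "kwargs": {"rows": [[0, 0, 5, 0, 0, 0], [0, 0, 5, 0, 0, 0], [0, 0, 4, 0, 0, 0], [0, 0, 2, 0, 0, 0], [0, 0, 0, 0, 0, 0]]}}

```text
time: 31.22
tool_pos: [404.3, -247.1, 28.2]
tcp_rot: [180.0, -0.0, 169.1]
ft_force: [0.5, -0.3, -2.6]
finger_gap: 41.5
grip_force: 53.7
```

{"fn": "apply_moves", "kwargs": {"rows": [[0, 0, 0, 0, 0, 0], [0, 0, 0, 0, 0, 0], [0, 0, 0, 0, 0, 0], [0, 0, 0, 0, 0, 0], [0, 0, 0, 0, 0, 0]], "fingers": 64}}

```text
time: 31.85
tool_pos: [404.4, -247.2, 28.3]
tcp_rot: [-180.0, 0.0, 169.1]
ft_force: [0.1, -0.4, -0.1]
finger_gap: 63.9
grip_force: 0.0
```

{"fn": "apply_moves", "kwargs": {"rows": [[0, 0, -20, 0, 0, 0], [0, 0, -40, 0, 0, 0], [0, 0, -50, 0, 0, 0], [0, 0, -50, 0, 0, 0], [0, 0, -40, 0, 0, 0]]}}

```text
time: 32.48
tool_pos: [404.6, -247.4, 230.7]
tcp_rot: [-180.0, 0.1, 169.1]
ft_force: [0.6, 0.1, -0.7]
finger_gap: 64.1
grip_force: 0.0
```

```bash
python3 - <<'E'
from h import *
p,X=topcloud()
for n,c in dict(A=(507,-346),B=(404,-247),C=(546,-17),D=(676,11)).items():
    m=np.hypot(X[...,0]-c[0],X[...,1]-c[1])<52;z=X[...,2]-(4 if n in'AB' else 0);q=X[m&(abs(z-13)<4)];h=X[m&(abs(z-50)<3)]
    print(n,len(q),len(h),[np.round(e) for e in cv2.minEnclosingCircle(q[:,:2].astype(np.float32))] if len(q) else '',np.round(np.median(h,0)) if len(h) else '',sense()['tool_pos'].round())
E
```

```text
A 382 82 [array([ 513., -331.]), np.float64(47.0)] [ 523. -322.   54.] [ 406. -249.  237.]
B 256 20 [array([ 406., -246.]), np.float64(41.0)] [ 394. -233.   53.] [ 406. -249.  237.]
C 360 136 [array([546., -17.]), np.float64(36.0)] [545. -21.  49.] [ 406. -249.  237.]
D 161 120 [array([675.,  10.]), np.float64(30.0)] [679.   8.  49.] [ 406. -249.  237.]
```

{"fn": "apply_moves", "kwargs": {"rows": [[-15.5, 42.4, 0, 0, 0, 0], [-15.5, 42.4, 0, 0, 0, 0], [-15.5, 42.4, 0, 0, 0, 0], [-15.5, 42.4, 0, 0, 0, 0], [-15.5, 42.4, 0, 0, 0, 0]]}}

```text
time: 33.15
tool_pos: [521.3, -52.4, 228.1]
tcp_rot: [-180.0, 0.0, 169.1]
ft_force: [0.3, -0.1, -0.0]
finger_gap: 63.9
grip_force: 0.0
```

{"fn": "apply_moves", "kwargs": {"rows": [[-15.5, 42.4, 0, 0, 0, 0], [0, 0, 6, 0, 0, 0], [0, 0, 0, 0, 0, 0], [0, 0, 0, 0, 0, 0], [0, 0, 0, 0, 0, 0]]}}

```text
time: 33.78
tool_pos: [543.8, -16.0, 222.6]
tcp_rot: [-180.0, 0.0, 169.0]
ft_force: [0.2, 0.4, 0.4]
finger_gap: 64.1
grip_force: 0.0
```

```bash
python3 - <<'E'
from h import *
h=pulley((546,-17),36,'pC');go(*h)
p,X=topcloud()
for n,c in dict(A=(515,-330),B=(404,-247)).items():
    m=np.hypot(X[...,0]-c[0],X[...,1]-c[1])<65;z=X[...,2]-4;q=X[m&(abs(z-13)<3)&(z>10.5)];h=X[m&(abs(z-50)<3)]
    print(n,len(q),len(h),[np.round(e) for e in cv2.minEnclosingCircle(q[:,:2].astype(np.float32))],np.round(h[:,:2].min(0)),np.round(h[:,:2].max(0)))
E
```

```text
[543.82313275 -15.89654395 222.59871342] rim [545.3 -14.6  72.5] 12.02162452931995 hub [545.  -14.9  45.3] 48.99813305728492
pos [543.8 -15.9 222.6] rot [-180.    0.  169.] j1,j6 [ -7.1 -86.1] shift [-1.   1.3  0. ]
A 825 139 [array([ 523., -331.]), np.float64(58.0)] [ 491. -353.] [ 535. -309.]
B 576 141 [array([ 394., -237.]), np.float64(57.0)] [ 385. -269.] [ 426. -227.]
```

View pics/pC.png

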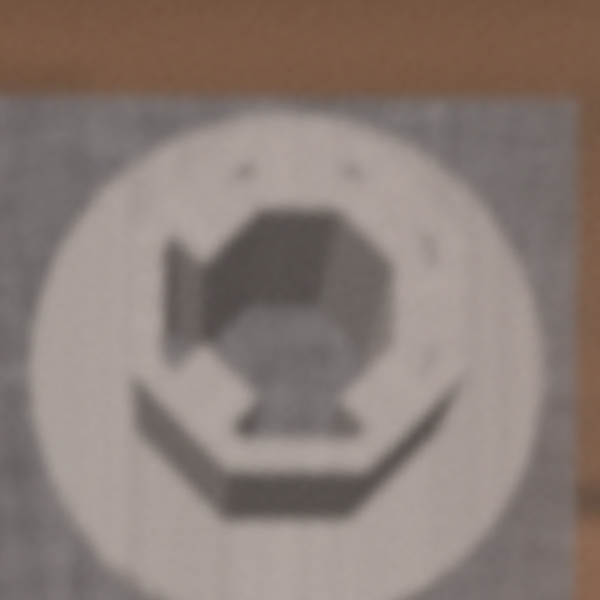

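Pulley A, in the pan, lies at about (513,-331) and is still fine. Pulley C (72 mm): keyways left (180,300) and bottom (300,420), a quarter turn apart, so no fit. Flats at 0° mod 45°. Gripping at yaw 135.

{"fn": "apply_moves", "kwargs": {"rows": [[0, 0, 0, 0, 0, 0.148], [0, 0, 0, 0, 0, 0.148], [0, 0, 0, 0, 0, 0.148], [0, 0, 5, 0, 0, 0.149], [-0.1, 1.7, 35, 0, 0, 0]], "fingers": 66}}

```text
time: 34.5
tool_pos: [547.4, -14.6, 185.1]
tcp_rot: [179.8, 0.3, 134.9]
ft_force: [1.1, -0.7, -0.5]
finger_gap: 66.2
grip_force: 0.0
```

{"fn": "apply_moves", "kwargs": {"rows": [[0, 0, 45, 0, 0, 0], [0, 0, 45, 0, 0, 0], [0, 0, 40, 0, 0, 0], [0, 0, 24, 0, 0, 0], [0, 0, 10, 0, 0, 0]]}}

```text
time: 35.12
tool_pos: [543.9, -14.1, 16.7]
tcp_rot: [-179.9, -0.1, 135.1]
ft_force: [0.5, -0.3, 0.0]
finger_gap: 65.9
grip_force: 0.0
```

{"fn": "apply_moves", "kwargs": {"rows": [[0, 0, 0, 0, 0, 0], [0, 0, 0, 0, 0, 0], [0, 0, 0, 0, 0, 0], [0, 0, 0, 0, 0, 0], [0, 0, 0, 0, 0, 0]]}}

```text
time: 35.75
tool_pos: [545.5, -13.9, 18.7]
tcp_rot: [180.0, 0.0, 135.1]
ft_force: [-0.7, -0.3, 0.9]
finger_gap: 66.3
grip_force: 0.0
```

{"fn": "apply_moves", "kwargs": {"rows": [[0, 0, 0, 0, 0, 0], [0, 0, 0, 0, 0, 0], [0, 0, 0, 0, 0, 0], [0, 0, 0, 0, 0, 0], [0, 0, 0, 0, 0, 0]], "fingers": 36}}

```text
time: 36.38
tool_pos: [545.4, -14.0, 18.5]
tcp_rot: [180.0, 0.0, 135.1]
ft_force: [0.2, -0.0, 4.2]
finger_gap: 41.2
grip_force: 51.7
```

{"fn": "apply_moves", "kwargs": {"rows": [[0, 0, -15, 0, 0, 0], [0, 0, -35, 0, 0, 0], [0, 0, -40, 0, 0, 0], [0, 0, -40, 0, 0, 0], [0, 0, -40, 0, 0, 0]]}}

```text
time: 37.0
tool_pos: [544.7, -13.8, 190.0]
tcp_rot: [-180.0, -0.0, 135.1]
ft_force: [1.2, 0.5, -1.9]
finger_gap: 41.3
grip_force: 51.1
```

{"fn": "apply_moves", "kwargs": {"rows": [[0, 0, 0, 0, 0, -0.148], [0, 0, 0, 0, 0, -0.148], [0, 0, 0, 0, 0, -0.148], [0, 0, 0, 0, 0, -0.149], [-34, -24.5, 0, 0, 0, 0]]}}

```text
time: 37.62
tool_pos: [572.9, -42.8, 188.6]
tcp_rot: [180.0, -0.1, 169.3]
ft_force: [1.6, -0.1, -0.6]
finger_gap: 41.1
grip_force: 51.2
```

{"fn": "apply_moves", "kwargs": {"rows": [[-34, -24.5, 0, 0, 0, 0], [-34, -24.5, 0, 0, 0, 0], [-34.5, -24.5, 20, 0, 0, 0], [0, 0, 20, 0, 0, 0], [0, 0, 10, 0, 0, 0]]}}

```text
time: 38.25
tool_pos: [659.2, -135.5, 136.1]
tcp_rot: [180.0, -0.2, 169.1]
ft_force: [-1.0, 0.0, -1.6]
finger_gap: 41.3
grip_force: 51.3
```

{"fn": "apply_moves", "kwargs": {"rows": [[0, 0, 0, 0, 0, 0], [0, 0, 0, 0, 0, 0], [0, 0, 0, 0, 0, 0], [0, 0, 0, 0, 0, 0], [0, 0, 0, 0, 0, 0]]}}

```text
time: 38.88
tool_pos: [660.8, -136.0, 138.7]
tcp_rot: [-180.0, 0.0, 169.1]
ft_force: [-0.4, -0.3, -2.6]
finger_gap: 41.2
grip_force: 51.3
```

```bash
python3 -c "
from h import *
go(660.3,-136.4)"
```

```text
pos [ 660.8 -136.   138.7] rot [-180.     0.   169.1] j1,j6 [-16.  -95.1] shift [ 0.4 -0.5 -0. ]
```

{"fn": "apply_moves", "kwargs": {"rows": [[0.4, -0.5, 15, 0, 0, 0], [0, 0, 12, 0, 0, 0], [0, 0, 7, 0, 0, 0], [0, 0, 6, 0, 0, 0], [0, 0, 6, 0, 0, 0]]}}

```text
time: 39.5
tool_pos: [660.3, -136.5, 92.0]
tcp_rot: [-180.0, 0.0, 169.1]
ft_force: [-0.5, 0.4, -2.2]
finger_gap: 41.2
grip_force: 51.3
```

{"fn": "apply_moves", "kwargs": {"rows": [[0, 0, 6, 0, 0, 0], [0, 0, 6, 0, 0, 0], [0, 0, 6, 0, 0, 0], [0, 0, 4, 0, 0, 0], [0, 0, 0, 0, 0, 0]]}}

```text
time: 40.12
tool_pos: [659.8, -136.4, 69.7]
tcp_rot: [180.0, -0.0, 169.1]
ft_force: [-1.0, 0.1, -1.9]
finger_gap: 41.3
grip_force: 51.3
```

{"fn": "apply_moves", "kwargs": {"rows": [[0, 0, 0, 0, 0, 0], [0, 0, 0, 0, 0, 0], [0, 0, 0, 0, 0, 0], [0, 0, 0, 0, 0, 0], [0, 0, 0, 0, 0, 0]], "fingers": 60}}

```text
time: 40.75
tool_pos: [660.2, -136.5, 70.4]
tcp_rot: [-180.0, 0.0, 169.1]
ft_force: [0.3, 0.3, 0.7]
finger_gap: 60.3
grip_force: 0.0
```

```bash
python3 -c "
from h import *
onspindle();go(660.3,-136.4)"
```

```text
ring 15 21 6336 [61.9 87.  96.6 98.1 99.4]
ring 26 48 15401 [ 56.4  59.1  78.4  99.8 111.8]
hub 658.491943359375 -138.5865478515625 45.90580749511719 95.41605167343447
pos [ 660.2 -136.4   70.3] rot [180.    0.  169.1] j1,j6 [-16.  -95.1] shift [-0.1  0.1  0. ]
```

Standing on the keys. Carry to the pan.

{"fn": "apply_moves", "kwargs": {"rows": [[0, 0, 0, 0, 0, 0], [0, 0, 0, 0, 0, 0], [0, 0, 0, 0, 0, 0], [0, 0, 0, 0, 0, 0], [0, 0, -3, 0, 0, 0]], "fingers": 36}}

```text
time: 41.42
tool_pos: [659.9, -136.6, 72.4]
tcp_rot: [-180.0, -0.0, 169.1]
ft_force: [1.6, -3.9, -5.9]
finger_gap: 41.6
grip_force: 51.2
```

{"fn": "apply_moves", "kwargs": {"rows": [[0, 0, -12, 0, 0, 0], [0, 0, -20, 0, 0, 0], [0, 0, -30, 0, 0, 0], [0, 0, -35, 0, 0, 0], [0, 0, -10, 0, 0, 0]]}}

```text
time: 42.05
tool_pos: [661.8, -136.2, 184.3]
tcp_rot: [180.0, 0.3, 169.1]
ft_force: [0.2, -0.4, -2.0]
finger_gap: 41.2
grip_force: 52.6
```

{"fn": "apply_moves", "kwargs": {"rows": [[26, -31.6, 0, 0, 0, 0], [26, -31.6, 0, 0, 0, 0], [26, -31.6, 0, 0, 0, 0], [26, -31.6, 0, 0, 0, 0], [26, -31.6, 0, 0, 0, 0]]}}

```text
time: 42.68
tool_pos: [501.1, -266.9, 179.3]
tcp_rot: [179.9, -0.1, 169.1]
ft_force: [0.6, -0.9, -2.4]
finger_gap: 41.6
grip_force: 52.6
```

{"fn": "apply_moves", "kwargs": {"rows": [[26, -31.6, 0, 0, 0, 0], [26, -31.6, 10, 0, 0, 0], [26, -31.6, 40, 0, 0, 0], [0, 0, 50, 0, 0, 0], [0, 0, 35, 0, 0, 0]]}}

```text
time: 43.3
tool_pos: [406.2, -344.0, 42.2]
tcp_rot: [179.9, -0.1, 169.0]
ft_force: [0.0, -0.8, -2.3]
finger_gap: 41.1
grip_force: 52.5
```

{"fn": "apply_moves", "kwargs": {"rows": [[0, 0, 0, 0, 0, 0], [0, 0, 0, 0, 0, 0], [0, 0, 0, 0, 0, 0], [0, 0, 0, 0, 0, 0], [0, 0, 0, 0, 0, 0]]}}

```text
time: 43.92
tool_pos: [408.5, -345.6, 46.1]
tcp_rot: [-180.0, 0.1, 169.1]
ft_force: [0.6, 0.6, -2.3]
finger_gap: 41.2
grip_force: 52.6
```

```bash
python3 -c "
from h import *
held(36);go(408,-345)"
```

```text
tilt deg 4.818479532104813 slope [ 0.084 -0.005] underside z 24.75029461130857 TCP [ 408.3 -345.5   45.9] 3350
pos [ 408.3 -345.5   45.9] rot [-180.     0.   169.1] j1,j6 [ -45.7 -124.8] shift [ 0.4  0.4 -0. ]
```

{"fn": "apply_moves", "kwargs": {"rows": [[0, 0, 6, 0, 0, 0], [0, 0, 5, 0, 0, 0], [0, 0, 4, 0, 0, 0], [0, 0, 2, 0, 0, 0], [0, 0, 0, 0, 0, 0]]}}

```text
time: 44.6
tool_pos: [407.9, -345.2, 28.2]
tcp_rot: [180.0, -0.0, 169.1]
ft_force: [-0.1, 0.2, -1.9]
finger_gap: 41.1
grip_force: 52.6
```

{"fn": "apply_moves", "kwargs": {"rows": [[0, 0, 0, 0, 0, 0], [0, 0, 0, 0, 0, 0], [0, 0, 0, 0, 0, 0], [0, 0, 0, 0, 0, 0], [0, 0, 0, 0, 0, 0]], "fingers": 64}}

```text
time: 45.22
tool_pos: [408.0, -345.3, 28.4]
tcp_rot: [-180.0, 0.0, 169.1]
ft_force: [-0.4, 0.1, 1.0]
finger_gap: 64.0
grip_force: 0.0
```

{"fn": "apply_moves", "kwargs": {"rows": [[0, 0, -20, 0, 0, 0], [0, 0, -40, 0, 0, 0], [0, 0, -50, 0, 0, 0], [0, 0, -50, 0, 0, 0], [0, 0, -35, 0, 0, 0]]}}

```text
time: 45.85
tool_pos: [408.5, -345.7, 226.2]
tcp_rot: [-179.9, 0.1, 169.1]
ft_force: [0.1, -0.1, -0.4]
finger_gap: 64.3
grip_force: 0.0
```

{"fn": "apply_moves", "kwargs": {"rows": [[-19.4, 40, 0, 0, 0, 0], [-19.4, 40, 0, 0, 0, 0], [-19.4, 40, 0, 0, 0, 0], [-19.4, 40, 0, 0, 0, 0], [-19.4, 40, 0, 0, 0, 0]]}}

```text
time: 46.48
tool_pos: [541.9, -166.0, 223.3]
tcp_rot: [-180.0, 0.0, 169.1]
ft_force: [0.7, -0.5, 1.0]
finger_gap: 63.6
grip_force: 0.0
```

{"fn": "apply_moves", "kwargs": {"rows": [[-19.4, 40, 0, 0, 0, 0], [-19.4, 40, 0, 0, 0, 0], [-19.4, 40, 0, 0, 0, 0], [-19.4, 40, 0, 0, 0, 0], [-19.4, 40, 0, 0, 0, 0]]}}

```text
time: 47.1
tool_pos: [675.0, 12.0, 223.2]
tcp_rot: [-180.0, -0.0, 169.1]
ft_force: [0.8, 0.0, 0.4]
finger_gap: 64.2
grip_force: 0.0
```

{"fn": "apply_moves", "kwargs": {"rows": [[0, 0, 0, 0, 0, 0], [0, 0, 0, 0, 0, 0], [0, 0, 0, 0, 0, 0], [0, 0, 0, 0, 0, 0], [0, 0, 0, 0, 0, 0]]}}

```text
time: 47.72
tool_pos: [674.2, 10.1, 223.6]
tcp_rot: [180.0, 0.0, 169.0]
ft_force: [0.2, -0.2, -0.3]
finger_gap: 63.8
grip_force: 0.0
```

```bash
python3 - <<'E'
from h import *
h=pulley((674,11),30,'pD');go(*h)
p,X=topcloud();cv2.imwrite('pics/top5.png',p[:,:,::-1])
for n,c in dict(A=(513,-331),B=(404,-247),C=(408,-345)).items():
    m=np.hypot(X[...,0]-c[0],X[...,1]-c[1])<45;z=X[...,2]-4;h=X[m&(abs(z-50)<3)]
    print(n,len(h),np.round(h[:,:2].min(0)),np.round(h[:,:2].max(0)),np.percentile(h[:,2],[5,95]))
E
```

```text
[674.23489057  10.22043024 223.53884845] rim [674.6  12.2  60.1] 12.039734558497543 hub [674.5  12.   45.7] 49.00967934683723
pos [674.2  10.2 223.5] rot [-180.    0.  169.] j1,j6 [ -3.5 -82.5] shift [ 0.   1.8 -0. ]
A 141 [ 491. -353.] [ 535. -309.] [51.51036426 55.84457554]
B 134 [ 385. -269.] [ 426. -226.] [51.28979419 56.11467618]
C 158 [ 388. -367.] [ 431. -325.] [51.15524141 56.15695045]
```

View pics/pD.png

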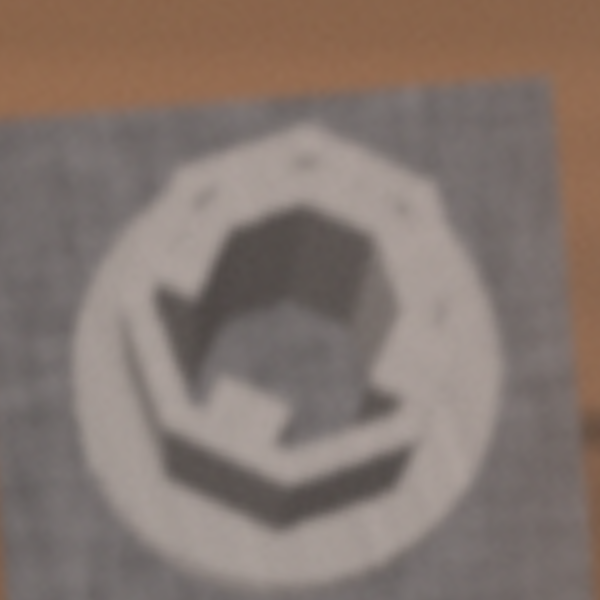

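Pulley D (60 mm): keyways left (175,340) and bottom-right (350,420), a quarter turn apart, so no fit. Flats at about 18.5° mod 45°. Gripping at yaw 153.5.

{"fn": "apply_moves", "kwargs": {"rows": [[0, 0, 0, 0, 0, 0.135], [0, 0, 5, 0, 0, 0.135], [0.6, 1.8, 35, 0, 0, 0], [0, 0, 40, 0, 0, 0], [0, 0, 40, 0, 0, 0]], "fingers": 64}}

```text
time: 48.45
tool_pos: [674.7, 12.6, 102.4]
tcp_rot: [180.0, 0.0, 153.6]
ft_force: [1.0, 0.4, -1.1]
finger_gap: 64.1
grip_force: 0.0
```

{"fn": "apply_moves", "kwargs": {"rows": [[0, 0, 40, 0, 0, 0], [0, 0, 30, 0, 0, 0], [0, 0, 15, 0, 0, 0], [0, 0, 0, 0, 0, 0], [0, 0, 0, 0, 0, 0]]}}

```text
time: 49.08
tool_pos: [676.0, 12.5, 20.2]
tcp_rot: [179.9, 0.1, 153.6]
ft_force: [0.4, 1.2, 0.1]
finger_gap: 64.1
grip_force: 0.0
```

{"fn": "apply_moves", "kwargs": {"rows": [[0, 0, 0, 0, 0, 0], [0, 0, 0, 0, 0, 0], [0, 0, 0, 0, 0, 0], [0, 0, 0, 0, 0, 0], [0, 0, 0, 0, 0, 0]], "fingers": 36}}

```text
time: 49.7
tool_pos: [676.1, 12.5, 20.4]
tcp_rot: [179.9, 0.2, 153.6]
ft_force: [-1.0, -0.3, 5.6]
finger_gap: 41.3
grip_force: 52.0
```

{"fn": "apply_moves", "kwargs": {"rows": [[0, 0, -15, 0, 0, 0], [0, 0, -35, 0, 0, 0], [0, 0, -40, 0, 0, 0], [0, 0, -40, 0, 0, 0], [0, 0, -40, 0, 0, 0]]}}

```text
time: 50.32
tool_pos: [674.3, 12.7, 190.4]
tcp_rot: [180.0, 0.0, 153.6]
ft_force: [0.8, 0.4, -2.0]
finger_gap: 41.1
grip_force: 51.0
```

{"fn": "apply_moves", "kwargs": {"rows": [[0, 0, 0, 0, 0, -0.135], [0, 0, 0, 0, 0, -0.135], [0, 0, 0, 0, 0, 0], [0, 0, 0, 0, 0, 0], [0, 0, 0, 0, 0, 0]]}}

```text
time: 50.95
tool_pos: [674.5, 12.6, 188.3]
tcp_rot: [-180.0, -0.0, 169.0]
ft_force: [0.7, -0.4, -0.9]
finger_gap: 41.2
grip_force: 51.1
```

```bash
python3 -c "
from h import *
go(660.3,-136.4)"
```

```text
pos [674.5  12.6 188.3] rot [-180.   -0.  169.] j1,j6 [ -3.3 -82.3] shift [ -14.6 -148.9    0. ]
```

{"fn": "apply_moves", "kwargs": {"rows": [[-3, -37, 0, 0, 0, 0], [-4, -37, 0, 0, 0, 0], [-4, -37, 0, 0, 0, 0], [-4, -38, 20, 0, 0, 0], [0, 0, 20, 0, 0, 0]]}}

```text
time: 51.58
tool_pos: [660.8, -139.7, 148.0]
tcp_rot: [-179.9, 0.0, 168.8]
ft_force: [0.5, 0.8, -2.4]
finger_gap: 41.0
grip_force: 51.2
```

{"fn": "apply_moves", "kwargs": {"rows": [[0, 0, 10, 0, 0, 0], [0, 0, 0, 0, 0, 0], [0, 0, 0, 0, 0, 0], [0, 0, 0, 0, 0, 0], [0, 0, 0, 0, 0, 0]]}}

```text
time: 52.2
tool_pos: [661.5, -136.3, 139.1]
tcp_rot: [-180.0, 0.1, 169.1]
ft_force: [0.0, 0.4, -0.9]
finger_gap: 41.4
grip_force: 51.2
```

```bash
python3 -c "
from h import *
go(660.6,-136.4);held(30)"
```

```text
pos [ 661.5 -136.3  139.1] rot [-1.800e+02  1.000e-01  1.691e+02] j1,j6 [-16.  -95.1] shift [ 0.9 -0.2 -0. ]
tilt deg 1.4220369322141881 slope [ 0.024 -0.007] underside z 119.30600172682472 TCP [ 661.4 -136.4  138.9] 366
```

{"fn": "apply_moves", "kwargs": {"rows": [[0.7, -0.2, 15, 0, 0, 0], [0, 0, 12, 0, 0, 0], [0, 0, 7, 0, 0, 0], [0, 0, 6, 0, 0, 0], [0, 0, 6, 0, 0, 0]]}}

```text
time: 52.88
tool_pos: [660.5, -136.8, 92.1]
tcp_rot: [-180.0, 0.0, 169.1]
ft_force: [0.5, -0.5, -0.8]
finger_gap: 41.1
grip_force: 51.2
```

{"fn": "apply_moves", "kwargs": {"rows": [[0, 0, 6, 0, 0, 0], [0, 0, 6, 0, 0, 0], [0, 0, 6, 0, 0, 0], [0, 0, 3, 0, 0, 0], [0, 0, 0, 0, 0, 0]]}}

```text
time: 53.5
tool_pos: [660.4, -136.8, 70.9]
tcp_rot: [-180.0, 0.0, 169.1]
ft_force: [3.7, -3.7, -3.4]
finger_gap: 41.0
grip_force: 51.0
```

{"fn": "apply_moves", "kwargs": {"rows": [[0, 0, 0, 0, 0, 0], [0, 0, 0, 0, 0, 0], [0, 0, 0, 0, 0, 0], [0, 0, 0, 0, 0, 0], [0, 0, 0, 0, 0, 0]], "fingers": 60}}

```text
time: 54.12
tool_pos: [660.3, -136.5, 71.3]
tcp_rot: [180.0, -0.0, 169.1]
ft_force: [0.2, -0.5, 0.0]
finger_gap: 60.1
grip_force: 0.0
```

```bash
python3 -c "
from h import *
onspindle();go(660.3,-136.4)
p=cv2.imread('pics/spin.png');cv2.imwrite('pics/spinc.png',cv2.resize(p[200:480,160:480],(640,560),interpolation=2))"
```

```text
ring 15 21 6038 [66.7 93.7 97.8 98.6 99.4]
ring 26 48 11077 [ 50.8  61.8  92.1 104.8 112.9]
hub 659.0319213867188 -138.7602081298828 46.589542388916016 96.24001349818055
pos [ 660.3 -136.6   71.3] rot [180.   -0.  169.1] j1,j6 [-16.  -95.1] shift [0.  0.2 0. ]
```

View pics/spinc.png

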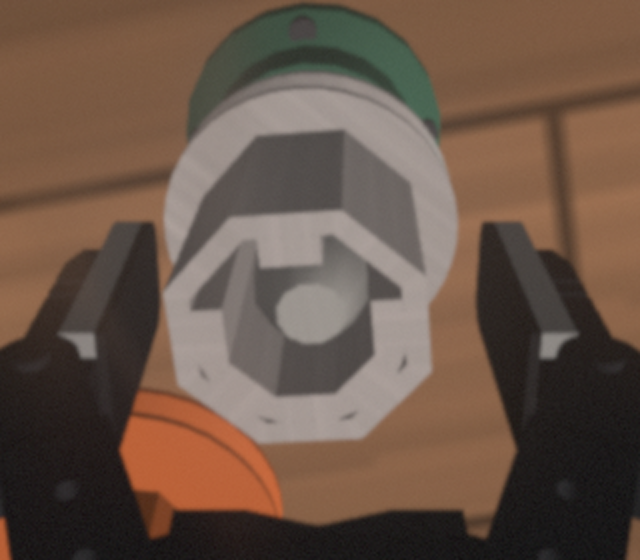

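The small pulley stands on the keys at (300,290), clear of both fingers. To the last free pan spot.

{"fn": "apply_moves", "kwargs": {"rows": [[0, 0, 0, 0, 0, 0], [0, 0, 0, 0, 0, 0], [0, 0, 0, 0, 0, 0], [0, 0, 0, 0, 0, 0], [0, 0, -3, 0, 0, 0]], "fingers": 36}}

```text
time: 54.8
tool_pos: [660.0, -136.7, 73.6]
tcp_rot: [-180.0, -0.0, 169.1]
ft_force: [0.8, -2.9, -3.1]
finger_gap: 41.6
grip_force: 50.9
```

{"fn": "apply_moves", "kwargs": {"rows": [[0, 0, -12, 0, 0, 0], [0, 0, -20, 0, 0, 0], [0, 0, -30, 0, 0, 0], [0, 0, -35, 0, 0, 0], [0, 0, -10, 0, 0, 0]]}}

```text
time: 55.42
tool_pos: [662.1, -136.7, 185.9]
tcp_rot: [-180.0, 0.3, 169.1]
ft_force: [0.9, 0.2, -0.9]
finger_gap: 41.3
grip_force: 52.1
```

{"fn": "apply_moves", "kwargs": {"rows": [[27.3, -27.4, 0, 0, 0, 0], [27.3, -27.4, 0, 0, 0, 0], [27.3, -27.4, 0, 0, 0, 0], [27.3, -27.4, 0, 0, 0, 0], [27.3, -27.4, 10, 0, 0, 0]]}}

```text
time: 56.05
tool_pos: [499.5, -245.7, 171.5]
tcp_rot: [-180.0, 0.0, 169.1]
ft_force: [1.3, -0.4, -1.4]
finger_gap: 41.3
grip_force: 52.1
```

{"fn": "apply_moves", "kwargs": {"rows": [[0, 0, 40, 0, 0, 0], [0, 0, 50, 0, 0, 0], [0, 0, 35, 0, 0, 0], [0, 0, 0, 0, 0, 0], [0, 0, 0, 0, 0, 0]]}}

```text
time: 56.68
tool_pos: [501.0, -245.5, 47.6]
tcp_rot: [-180.0, 0.1, 169.1]
ft_force: [-0.5, 0.5, -0.9]
finger_gap: 41.4
grip_force: 52.1
```

```bash
python3 -c "
from h import *
held(30);go(500,-245)"
```

```text
tilt deg 3.796769282711112 slope [ 0.065 -0.014] underside z 26.150894727085543 TCP [ 501.7 -245.9   48.4] 327
pos [ 501.7 -245.9   48.4] rot [-179.9    0.2  169.1] j1,j6 [ -31.4 -110.5] shift [ 1.8  0.6 -0. ]
```

{"fn": "apply_moves", "kwargs": {"rows": [[1, 0, 6, 0, 0, 0], [0, 0, 5, 0, 0, 0], [0, 0, 5, 0, 0, 0], [0, 0, 2.5, 0, 0, 0], [0, 0, 0, 0, 0, 0]]}}

```text
time: 57.35
tool_pos: [499.2, -245.0, 27.6]
tcp_rot: [180.0, -0.0, 169.1]
ft_force: [-0.0, 0.6, -1.7]
finger_gap: 41.5
grip_force: 52.1
```

{"fn": "apply_moves", "kwargs": {"rows": [[0, 0, 0, 0, 0, 0], [0, 0, 0, 0, 0, 0], [0, 0, 0, 0, 0, 0], [0, 0, 0, 0, 0, 0], [0, 0, 0, 0, 0, 0]], "fingers": 62}}

```text
time: 57.98
tool_pos: [499.4, -245.0, 27.8]
tcp_rot: [-180.0, 0.0, 169.1]
ft_force: [0.4, 0.1, 0.4]
finger_gap: 62.1
grip_force: 0.0
```

{"fn": "apply_moves", "kwargs": {"rows": [[0, 0, -20, 0, 0, 0], [0, 0, -40, 0, 0, 0], [0, 0, -50, 0, 0, 0], [0, 0, -50, 0, 0, 0], [0, 0, -40, 0, 0, 0]]}}

```text
time: 58.6
tool_pos: [499.9, -245.3, 232.2]
tcp_rot: [-179.9, 0.2, 169.1]
ft_force: [0.8, 0.2, 0.1]
finger_gap: 61.9
grip_force: 0.0
```

{"fn": "apply_moves", "kwargs": {"rows": [[0, 0, 0, 0, 0, -0.096], [0, 0, 0, 0, 0, -0.096], [-15.4, 42.2, 0, 0, 0, 0], [-15.4, 42.2, 0, 0, 0, 0], [-15.4, 42.2, 0, 0, 0, 0]], "fingers": 36}}

```text
time: 59.22
tool_pos: [545.9, -117.3, 229.7]
tcp_rot: [-180.0, 0.1, -180.0]
ft_force: [0.3, 0.3, -0.5]
finger_gap: 36.0
grip_force: 0.0
```

{"fn": "apply_moves", "kwargs": {"rows": [[-15.4, 42.2, 0, 0, 0, 0], [-15.4, 42.2, 0, 0, 0, 0], [-15.4, 42.2, 0, 0, 0, 0], [-15.4, 42.2, 0, 0, 0, 0], [-15.4, 42.2, 0, 0, 0, 0]]}}

```text
time: 59.85
tool_pos: [622.7, 94.2, 229.7]
tcp_rot: [180.0, 0.1, -179.9]
ft_force: [1.1, -0.1, 0.2]
finger_gap: 36.2
grip_force: 0.0
```

{"fn": "apply_moves", "kwargs": {"rows": [[-15.4, 42.2, 0, 0, 0, 0], [-15.4, 42.2, 0, 0, 0, 0], [0, 0, 0, 0, 0, 0], [0, 0, 0, 0, 0, 0], [0, 0, 0, 0, 0, 0]]}}

```text
time: 60.48
tool_pos: [652.9, 176.1, 228.6]
tcp_rot: [-180.0, 0.0, -180.0]
ft_force: [-0.5, -0.2, 0.1]
finger_gap: 36.0
grip_force: 0.0
```

```bash
python3 - <<'E'
from h import *
go(656,178);snap('wrist')
for n in('lever_knob','brake_pivot'):
    print(n,[(np.round(e['xyz'],1),round(e['confidence'],2)) for e in models.place_of(n,'wrist')[:2]])
p,X=topcloud();k=proj('top',(454,-297,10)).astype(int);print(k)
cv2.imwrite('pics/pan.png',cv2.resize(p[k[1]-60:k[1]+60,k[0]-70:k[0]+70],(700,600),interpolation=2)[:,:,::-1])
for n,c in dict(A=(513,-331),B=(404,-247),C=(408,-345),D=(500,-245)).items():
    m=np.hypot(X[...,0]-c[0],X[...,1]-c[1])<45;z=X[...,2]-4;h=X[m&(abs(z-50)<3)]
    print(n,len(h),np.round(h[:,:2].min(0)),np.round(h[:,:2].max(0)),np.percentile(h[:,2],[5,95]))
E
```

```text
pos [652.9 176.1 228.6] rot [-180.    0. -180.] j1,j6 [ 10.8 -79.2] shift [-3.1  1.9  0. ]
lever_knob [(array([664.2, 179.7, 113.5]), 0.57)]
brake_pivot [(array([665.7, 128. ,  42.7]), 0.91)]
[431 277]
A 144 [ 491. -353.] [ 535. -310.] [51.41219737 56.14339014]
B 148 [ 385. -269.] [ 426. -227.] [51.50358874 55.94038841]
C 151 [ 388. -367.] [ 431. -325.] [51.41010993 56.16310841]
D 142 [ 480. -266.] [ 522. -224.] [51.33086474 55.92857834]
```

View pics/pan.png

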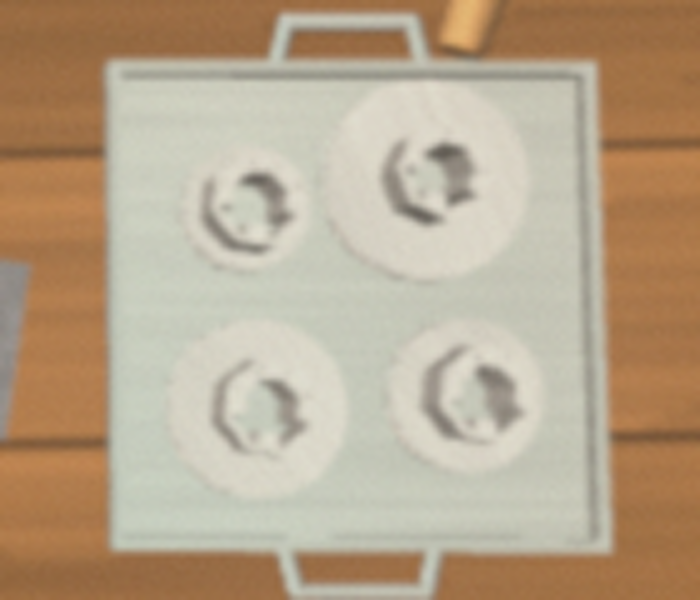

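All four lie flat in the pan with none overlapping. Now the lever back upright.

{"fn": "apply_moves", "kwargs": {"rows": [[-3, 2.4, 30, 0, 0, 0], [0, 0, 30, 0, 0, 0], [0, 0, 30, 0, 0, 0], [0, 0, 27, 0, 0, 0], [0, 0, 0, 0, 0, 0]]}}

```text
time: 61.3
tool_pos: [653.7, 178.7, 107.7]
tcp_rot: [-179.9, -0.3, -180.0]
ft_force: [0.3, -0.7, -0.3]
finger_gap: 36.0
grip_force: 0.0
```

{"fn": "apply_moves", "kwargs": {"rows": [[0, 0, 0, 0, 0, 0], [0, -10, 0, 0, 0, 0], [0, -10, 0, 0, 0, 0], [0, -10, 0, 0, 0, 0], [0, -10, 0, 0, 0, 0]]}}

```text
time: 61.92
tool_pos: [657.8, 140.5, 114.3]
tcp_rot: [179.9, 0.3, -179.9]
ft_force: [0.7, 4.9, 4.9]
finger_gap: 36.1
grip_force: 2.6
```

{"fn": "apply_moves", "kwargs": {"rows": [[0, -10, 0, 0, 0, 0], [0, -6, 0, 0, 0, 0], [0, 0, 0, 0, 0, 0], [0, 0, 0, 0, 0, 0], [0, 0, 0, 0, 0, 0]]}}

```text
time: 62.55
tool_pos: [655.4, 123.4, 110.1]
tcp_rot: [-180.0, -0.1, -179.9]
ft_force: [-0.2, 0.7, 0.5]
finger_gap: 36.3
grip_force: 0.0
```

```bash
python3 - <<'E'
from h import *
go(656,122.5);p,d,C,K=wsnap('lv')
for n in('lever_knob','brake_pivot'):
    print(n,[(np.round(e['xyz'],1),round(e['confidence'],2)) for e in models.place_of(n,'wrist')[:2]])
E
```

```text
pos [655.4 123.4 110.1] rot [-1.800e+02 -1.000e-01 -1.799e+02] j1,j6 [  6.3 -83.8] shift [-0.6 -0.9 -0. ]
lever_knob [(array([662.3, 128.5, 128.5]), 0.66)]
brake_pivot [(array([664.2, 126.1,  43.5]), 0.87)]
```

{"fn": "apply_moves", "kwargs": {"rows": [[0, 3, 0, 0, 0, 0], [0, 0, -20, 0, 0, 0], [0, 0, -35, 0, 0, 0], [0, 0, -40, 0, 0, 0], [0, 0, -30, 0, 0, 0]]}}

```text
time: 63.32
tool_pos: [656.7, 126.7, 240.1]
tcp_rot: [180.0, 0.2, -179.9]
ft_force: [0.5, -0.1, 1.2]
finger_gap: 35.8
grip_force: 0.0
```

{"fn": "apply_moves", "kwargs": {"rows": [[0, 0, 0, 0, 0, 0], [0, 0, 0, 0, 0, 0], [0, 0, 0, 0, 0, 0], [0, 0, 0, 0, 0, 0], [0, 0, 0, 0, 0, 0]]}}

```text
time: 63.95
tool_pos: [655.6, 126.5, 235.1]
tcp_rot: [-180.0, -0.1, -179.9]
ft_force: [-0.2, -0.5, -0.2]
finger_gap: 35.9
grip_force: 0.0
```

```bash
python3 - <<'E'
from h import *
p,d,C,K=wsnap('lv2');print(sense()['tool_pos'])
for n in('lever_knob','brake_pivot'):
    print(n,[(np.round(e['xyz'],1),round(e['confidence'],2)) for e in models.place_of(n,'wrist')[:2]])
p,X=topcloud()
for n,c in dict(A=(513,-331),B=(404,-247),C=(408,-345),D=(500,-245)).items():
    m=np.hypot(X[...,0]-c[0],X[...,1]-c[1])<45;z=X[...,2]-4;h=X[m&(abs(z-50)<3)]
    print(n,len(h),np.round(h[:,:2].min(0)),np.round(h[:,:2].max(0)))
E
```

```text
[655.70535476 126.50411487 235.28375187]
lever_knob [(array([666.5, 132.7, 130.1]), 0.59)]
brake_pivot [(array([665.3, 126.3,  42. ]), 0.66)]
A 141 [ 491. -353.] [ 535. -309.]
B 149 [ 385. -269.] [ 426. -226.]
C 159 [ 388. -367.] [ 431. -325.]
D 140 [ 480. -266.] [ 522. -225.]
```

```bash
python3 - <<'E'
from h import *
p,d,C,K=wsnap();X=cloud(d,C,K)
def s(lo,hi):
    m=(abs(X[...,0]-663)<22)&(abs(X[...,1]-130)<30)&(X[...,2]>lo)&(X[...,2]<hi);Q=X[m];print(lo,hi,len(Q),Q.mean(0).round(1),Q.min(0).round(1),Q.max(0).round(1))
s(122,160);s(132,160)
m=(abs(X[...,0]-650)<14)&(abs(X[...,1]-130)<9)&(X[...,2]>62)&(X[...,2]<110);print(X[m].mean(0))
cv2.imwrite('pics/lv3.png',cv2.resize(p[160:320,220:420],(800,640))[:600,:,::-1])
E
```

```text
122 160 1297 [660.8 128.3 137.4] [650.6 115.5 124.8] [674.6 140.8 143.4]
132 160 1180 [661.5 128.4 138.1] [650.9 116.3 132. ] [674.6 140.7 143.4]
[659.74511837 129.11618144  81.41872463]
```

View pics/lv3.png

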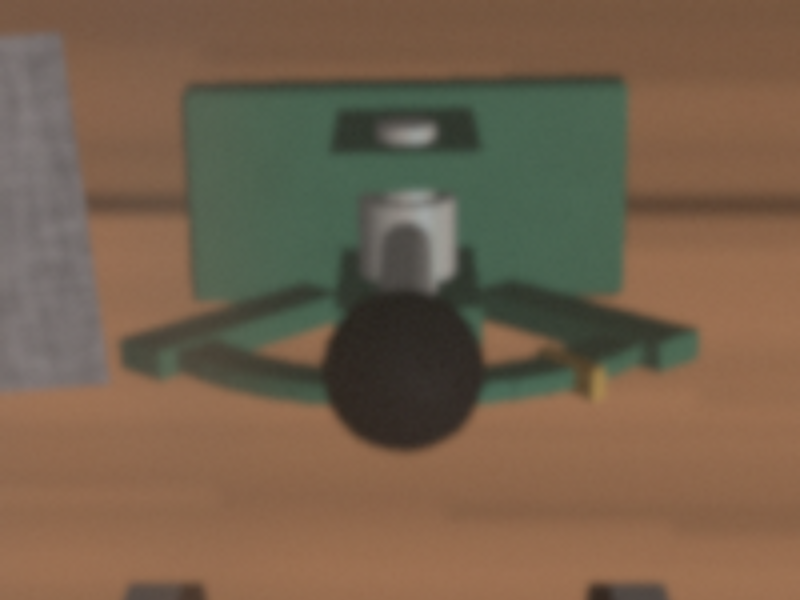

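The knob at (404,370) hides the upright mark and stands directly over the pivot at (408,240). Measured y is 128.3 mm against about 127.5 mm for the pivot. The lever is upright, so I hand in.

```bash
python3 -c "
from bench import job
print(job.hand_in())"
```

```text
the job is handed in; nothing more can be done
None
```

Job handed in: all four pulleys present (96, 84, 72 and 60 mm) stood on the keys without going home and now lie flat in the steel pan, and the lever is back upright; the hand-in returned no verdict.

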